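# Clear the bench after servicing the autosampler

### The job

The service is finished: sort the loose parts back to where they belong. Stand the two brown vials upright in the blue rack, one to a bay; lay the two steel columns in the grooves of the column cradle, one to a groove; and fit the round carousel over the drive's spindle, turned so that its slot takes the key and it sits fully down. Do not tip a vial over, leave the brown bottle and the wrench where they are, and let go of everything.

Things in the scene. Friction and masses are not known exactly. Their poses are not given: they have to be found in the camera images.
- vial1: headspace vial of brown glass with an aluminium cap, standing: 23 mm diameter (cap 21 mm), 75 mm tall, 35 g nominal; loose. Origin at the centre of its underside, z up along the vial; its yaw means nothing.
- vial2: headspace vial of brown glass with an aluminium cap, standing: 23 mm diameter (cap 21 mm), 75 mm tall, 35 g nominal; loose. Origin at the centre of its underside, z up along the vial; its yaw means nothing (like vial1).
- column1: steel chromatography column, lying: round tube 14 mm diameter, 150 mm long in all, with a square nut 20 x 20 mm, 12 mm long, at each end (so it does not roll); 160 g nominal; loose. Origin on the tube's axis at mid-length (10 mm above the surface it lies on), x along the tube; the two ends are alike.
- column2: steel chromatography column, lying: round tube 14 mm diameter, 150 mm long in all, with a square nut 20 x 20 mm, 12 mm long, at each end (so it does not roll); 160 g nominal; loose. Origin on the tube's axis at mid-length (10 mm above the surface it lies on), x along the tube; the two ends are alike (like column1).
- carousel: aluminium sample carousel, flat, loose, 250 g: disc 110 mm diameter, 8 mm thick, ten dark dots; at its centre a hub 40 x 40 mm, top 44 mm above the underside (grip across its flat y faces). A 21 mm square bore runs through the hub; a slot 10 mm wide leads from it through the hub's +x face only, over the full height. Origin: centre of the underside, x towards the slot, z up.
- rack: blue open-topped vial rack, fixed: 48 mm (x) by 92 mm (y), 38 mm tall, walls 4 mm. One wall across the middle parts it into two bays, each 40 mm (x) by 40 mm (y), centred at y = -22 and +22 mm. Bay floor 4 mm above the underside. Origin at the centre of its underside, z up.
- cradle: column cradle, fixed: plate 120 (x) by 130 mm (y), 5 mm thick; two white combs 12 mm thick at y = -40 and +40 mm. Grooves 30 mm wide at x = -25 and +25 mm, floor 20 mm, wall tops 36 mm above the underside. A column lies along y over both combs, nuts outside, axis 27 mm above the underside; 68 mm free between the combs for fingers. Origin: centre of the underside, z up.
- drive: autosampler drive, fixed: white housing 110 x 110 mm, black strip on its -x side; the carousel seats on its disc, 39 mm above the underside. Fixed spindle 18 mm diameter up to 69 mm, top 8 mm tapered; key on its +x side 7 mm wide, round-topped, to 16 mm from the axis and up to 55.5 mm. Carousel x must point as drive x (1.5 mm play). Origin: centre of the underside, x towards the key.
- bottle: bystander: brown reagent bottle with a black cap and paper label, 60 mm diameter, 120 mm tall, loose. Origin at the centre of its underside.
- wrench: bystander: steel wrench 160 mm long lying on the bench, loose. Origin at the middle of its underside, x along it.
Mind the look-alikes: they are no part of the job. Leave any orange or turquoise look-alike of the carousel alone.

How it is judged:
By the outcome, as a careful person would: the job done as asked, in the order asked, and still so for the second after the job is handed in, with the robot touching nothing.
It also fails if it takes over 131 s, if anything falls off the work surface, if the arm or the gripper's body presses on something with over 40 N, if the wrist force passes 120 N, or if a joint passes its speed limit or range.

### The arm

A 6-joint arm with a two-finger parallel gripper is mounted at the origin on the work surface. World frame = base frame: x ahead of the robot, y to its left, z up, the work surface at z = 0. Lengths are in mm, angles in rad, forces in N, time in s.
With the tool pointing down it reaches from about 350 to 975 mm from the base axis. Payload 7.1 kg.
Tool frame: the origin (TCP) lies at the very end of the fingers, on their centre line; the grasp point (between the pads) lies 19 mm behind it; y points along the fingers, x is the direction in which the jaws open and shut, and the axes are right-handed (so a half turn about y gives the same grasp; the last joint's range is limited). The gripper opens to 88 mm and grips with 3 to 60 N. Pads are 20 mm wide; open, the fingers measure 115 mm over their backs; the gripper's body (75 mm by 178 mm) begins 61 mm behind the grasp point.
Start: joints at [-1.215, 0.423, 1.63, -0, 1.089, -0.019], TCP at [228.82, -581.589, 222.675] pointing down, gripper open.
Joint ranges: [-3, 3], [-0.9, 2.11], [0.09, 2.58], [-1.31, 4.45], [0.11, 2.69], [-2.54, 2.54]. Speed limits (rad/s): [2.39, 2.39, 3.01, 3.14, 3.14, 3.14].

### API

Orientations are given as a rotation vector (axis times angle).
In Python, from workcell import ctrl gives the robot as it stands. The module is installed in compiled form; this text tells all that it offers.
- The arm moves only by the tool jog_arm, never from a script. Its argument "steps" is a list of rows, each an object with "turn": the turn, a rotation vector about the world's x, y, z scaled (see below), a list of three; "dp": the shift along the world's x, y, z scaled (see below), a list of three; "claw": the opening, from 0 (shut) to 1 (fully open). In form: [{"turn": [wx, wy, wz], "dp": [x, y, z], "claw": claw}, ...]. A call has 1 to 12 rows; each row is the pose to reach, as a shift and turn from the pose measured when the call began, turning the shorter way round; what a row does not reach only later rows make up. The controller multiplies each number of a shift by 80 mm and each number of a turn by pi rad. A row lasts 1/12 s, in which the tool goes at most 41.7 mm and 7.16 degrees, less where a joint would pass 70% of its speed; a pose out of reach is approached as far as the arm can. A call with a number of a shift or a turn outside -1 to 1 is refused whole. A call with a gripper value outside its range is refused whole. The fingers move at their own pace and stop on an object; the grip force is fixed at half the most. Time passes only in rows, so rows that repeat a pose let the fingers close. It gives the time, the measured TCP pose, the force and the opening at its end, in the units of the state.
- ctrl.get_obs(): the state, without advancing time (a new reading comes with each control period).
- ctrl.get_image(name): name is "side" or "top" or "wrist"; returns a dict with "img" (480x640x3 uint8, red, green, blue), "range_z" (480x640 float32, mm along the optical axis (not along the pixel's ray), 0 where there is no reading), "fovy" (degrees; the focal length in pixels is half the picture's height over the tangent of half this angle, whatever the lens; pixels are square), "cx", "cy" (the principal point, pixels), "dist_coeffs" ([k1, k2, p1, p2, k3] as OpenCV has them; the pictures are not rectified), "camera_from_world" (4x4, takes a point from world to camera coordinates); the wrist camera has in their place "hand_eye" (4x4, takes a point from camera to tool coordinates, whose origin is the TCP and whose axes are the tool frame's). Camera axes: x right, y down, z forward; pixel columns grow to the right and rows downward; lengths in mm; the calibration is good to about 2 mm. A picture is of the moment at which its call begins: read the wrist's pose just before it.
- ctrl.close_job(): hands the job in, once; it reports no verdict.
The state is a dict: "t": time; "qpos": joint angles; "qvel": joint speeds; "joint_torque": joint torques, N m; "ee_pos": TCP position; "orientation": TCP orientation; "ft_force": force on the tool from outside, world axes, zero at the start; "moment": the same for the moment, N m; "width": finger opening in mm.
Only numpy, scipy, OpenCV 4.12 (cv2) and the standard library are available. Lean on these libraries where they do the work, as an engineer would, in place of code of your own. Each camera call takes 0.05 s, during which the arm holds its last target.

## Working session

There is one attempt and no reset: what is moved stays moved. The work goes in short steps, Python scripts to look and compute and a tool call to move; the robot and the scene stay as the last step left them, time stands still between calls to the robot, and variables do not carry over. Pictures are saved under pics/ and viewed, and the job is handed in when it is done.

Besides the shell and the picture viewer there is one more tool, called after "Emit:" as a command line: name --argument value ..., lists and objects as JSON in quotes. jog_arm: Moves the arm, as the interface text tells. Its arguments: {"type":"object","properties":{"steps":{"type":"array","items":{"type":"object","properties":{"turn":{"type":"array","items":{"type":"number"}},"dp":{"type":"array","items":{"type":"number"}},"claw":{"type":"number"}}}}},"required":["steps"]}

```bash
mkdir -p pics; cat > h.py <<'E'
import numpy as np, cv2
from workcell import ctrl
def snap(n,f):
    o=ctrl.get_obs(); d=ctrl.get_image(n)
    cv2.imwrite(f'pics/{f}.png',d['img'][:,:,::-1]); 
    d['obs']=o
    np.save(f'{f}.npy',d,allow_pickle=True); return d
E
python3 - <<'E'
from h import *
print(ctrl.get_obs())
for n in ['side','top','wrist']:
    d=snap(n,n+'0'); print(n,d['fovy'],d['cx'],d['cy'],d['dist_coeffs'],d.get('camera_from_world',d.get('hand_eye')))
E
```

```text
{'t': 0.0, 'qpos': array([-1.21502013e+00,  4.23819759e-01,  1.63069327e+00, -9.27298802e-06,
        1.08859222e+00, -1.90195885e-02]), 'qvel': array([ 0.00111282, -0.00122127,  0.00171814,  0.00095833,  0.00071931,
        0.00021646]), 'joint_torque': array([-1.58180712e-03, -5.44629335e+01, -2.73662907e+01,  6.44382834e-02,
        2.28886586e-02, -1.32126120e-04]), 'ee_pos': array([ 228.61757568, -581.08749349,  221.91357337]), 'orientation': array([-1.3626293 ,  0.92973522, -0.92769228]), 'ft_force': array([-0.63084932, -0.3434672 ,  0.64567967]), 'moment': array([-0.00623075, -0.02703303,  0.03810911]), 'width': 87.75080018872751}
side 47.279301391654904 321.3401830170493 237.64391823498477 [-0.05661349  0.          0.          0.          0.        ] [[-8.30201305e-01 -5.57175589e-01  1.79208600e-02  4.81268479e+02]
 [-4.26730536e-01  6.14493650e-01 -6.63550000e-01  2.01777687e+02]
 [ 3.58701607e-01 -5.58527454e-01 -7.47917268e-01  1.03759025e+03]
 [ 0.00000000e+00  0.00000000e+00  0.00000000e+00  1.00000000e+00]]
top 53.151512935168114 329.04510194840213 241.43336666816538 [-0.12595512  0.          0.          0.          0.        ] [[ 1.83577901e-02 -9.99759316e-01 -1.20125532e-02  6.96684009e+01]
 [-9.97650287e-01 -1.75232420e-02 -6.62332247e-02  5.24311135e+02]
 [ 6.60067846e-02  1.32002228e-02 -9.97731857e-01  1.03556100e+03]
 [ 0.00000000e+00  0.00000000e+00  0.00000000e+00  1.00000000e+00]]
wrist 64.23484413660934 312.9235119953583 235.20355334412199 [-0.0691689  0.         0.         0.         0.       ] [[ 9.99999659e-01 -1.97823335e-04 -8.01976198e-04  4.36483290e-01]
 [ 7.25381032e-04 -2.54114158e-01  9.67173960e-01 -1.61963802e+02]
 [-3.95123084e-04 -9.67174212e-01 -2.54113928e-01  7.00173140e+01]
 [ 0.00000000e+00  0.00000000e+00  0.00000000e+00  1.00000000e+00]]
```

View pics/top0.png

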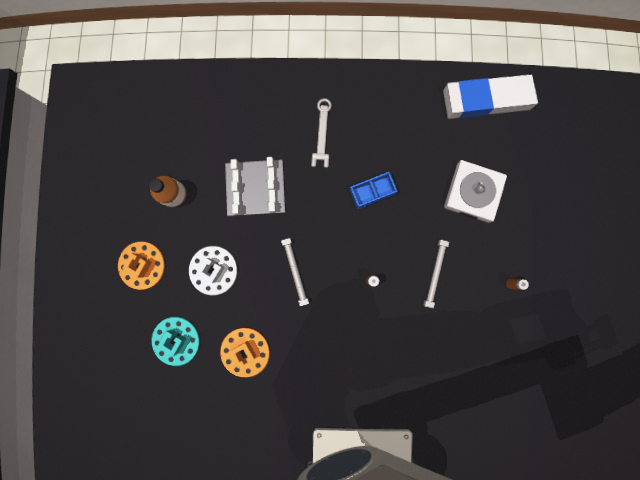

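View pics/side0.png

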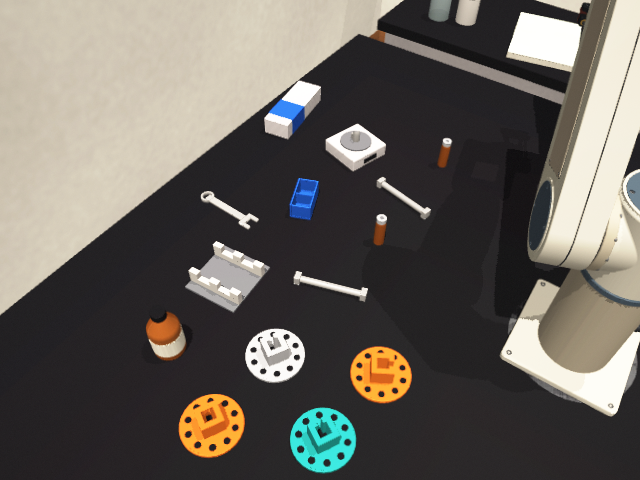

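View pics/wrist0.png

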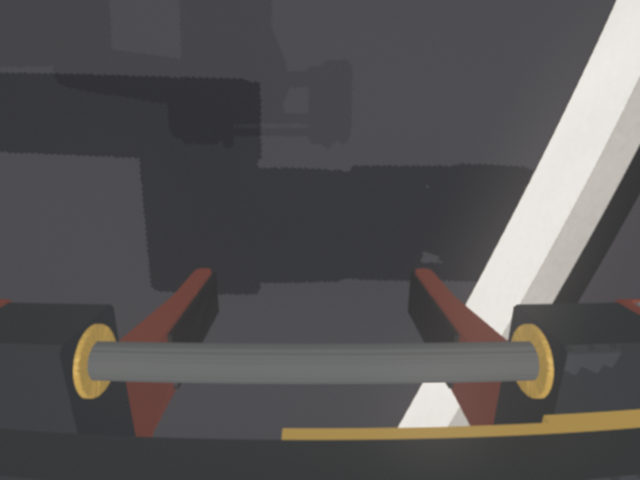

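The scene is all in view: five task items, the cradle, rack and drive, and decoys in orange (two) and turquoise. The white carousel is at about (212,270) in top. I'll fuse both depth clouds into a top-down height map.

```bash
cat >> h.py <<'E'
def K(d):
    f=240/np.tan(np.radians(d['fovy'])/2); return np.array([[f,0,d['cx']],[0,f,d['cy']],[0,0,1.]])
from scipy.spatial.transform import Rotation as R
def c2w(d):
    if 'camera_from_world' in d: return np.linalg.inv(d['camera_from_world'])
    T=np.eye(4);T[:3,:3]=R.from_rotvec(d['obs']['orientation']).as_matrix();T[:3,3]=d['obs']['ee_pos']
    return T@d['hand_eye']
def cloud(d):
    v,u=np.mgrid[:480,:640].astype(float)
    p=cv2.undistortPoints(np.stack([u.ravel(),v.ravel()],1)[:,None],K(d),np.array(d['dist_coeffs']))[:,0]
    z=d['range_z'].ravel().astype(float)
    P=np.stack([p[:,0]*z,p[:,1]*z,z],1); T=c2w(d)
    W=P@T[:3,:3].T+T[:3,3]; W[z==0]=np.nan
    return W.reshape(480,640,3)
def proj(d,X):
    T=np.linalg.inv(c2w(d)); X=np.atleast_2d(X)@T[:3,:3].T+T[:3,3]
    return cv2.projectPoints(X,np.zeros(3),np.zeros(3),K(d),np.array(d['dist_coeffs']))[0][:,0]
def bev(d,f,x0,x1,y0,y1,s=1.0):
    """color BEV: px row = x decreasing, col = y decreasing (y left)"""
    W=cloud(d);im=d['img']
    h=int((x1-x0)/s);w=int((y1-y0)/s);o=np.zeros((h,w,3),np.uint8);zb=np.full((h,w),-1e9)
    for (X,c) in zip(W.reshape(-1,3),im.reshape(-1,3)):
        if not np.isfinite(X).all():continue
        r=int((x1-X[0])/s);q=int((y1-X[1])/s)
        if 0<=r<h and 0<=q<w and X[2]>zb[r,q]: zb[r,q]=X[2];o[r,q]=c
    return o,zb
E
python3 - <<'E'
from h import *
o=ctrl.get_obs(); print(R.from_rotvec(o['orientation']).as_matrix().round(3))
for n in ['top0','side0']:
    d=np.load(n+'.npy',allow_pickle=True).item(); W=cloud(d)
    Z=W[...,2]
    m=np.isfinite(Z)&(W[...,0]>250)&(W[...,0]<800)&(abs(W[...,1])<500)
    print(n,'table z',np.median(Z[m]), np.percentile(Z[m&(Z<5)],[5,95]))
    m2=(m&(Z>4)&(Z<150)).astype(np.uint8)
    nn,lab,st,ce=cv2.connectedComponentsWithStats(m2)
    for i in range(1,nn):
        if st[i,4]<30: continue
        P=W[lab==i]; print(i,ce[i].round(),st[i,4],'c',d['img'][lab==i].mean(0).round(),'mid',((P.min(0)+P.max(0))/2).round(1),'ext',(P.max(0)-P.min(0)).round(1),'zmax',P[:,2].max().round(1))
E
```

```text
[[ 0.366 -0.     0.931]
 [-0.931  0.001  0.366]
 [-0.001 -1.     0.   ]]
top0 table z 1.2399522968905785 [-2.45785027  3.91406632]
10 [321. 146.] 412 c [198. 191. 187.] mid [744.8 102.8   8.9] ext [110.3  40.8   9.8] zmax 13.8
590 [255. 187.] 2598 c [175. 171. 172.] mid [647.4 249.1  23.7] ext [136.6 138.9  39.3] zmax 43.3
673 [475. 191.] 2630 c [190. 186. 186.] mid [ 642.9 -250.6   39.2] ext [137.8 146.2  70.3] zmax 74.3
807 [373. 189.] 836 c [ 54.  96. 180.] mid [643.1 -15.4  24. ] ext [88.7 99.9 40. ] zmax 44.0
825 [167. 191.] 880 c [106.  77.  57.] mid [634.8 449.   64.8] ext [ 79.8  91.  121.6] zmax 125.6
1706 [295. 272.] 477 c [185. 178. 175.] mid [456.  151.7  14.3] ext [146.   61.5  20.5] zmax 24.5
1720 [436. 273.] 507 c [179. 172. 169.] mid [ 456.8 -158.7   14.4] ext [158.   52.6  20.7] zmax 24.8
1784 [150. 266.] 861 c [195. 132.  67.] mid [461.8 475.4  26.1] ext [106.6  48.9  44.2] zmax 48.2
1822 [213. 270.] 1783 c [202. 201. 203.] mid [456.4 338.6  26.8] ext [109.6 108.8  45.6] zmax 49.6
2322 [371. 281.] 112 c [183. 173. 170.] mid [436.9 -11.   42.4] ext [24.6 22.7 75.9] z
[... 934 characters left out ...]
4.3] zmax 78.4
280 [226. 276.] 2522 c [195. 190. 185.] mid [641.3 253.   22.2] ext [128.2 138.4  36.3] zmax 40.3
327 [330. 285.] 579 c [215. 210. 203.] mid [454.3 156.3  13.8] ext [148.   63.6  19.4] zmax 23.5
362 [165. 334.] 1588 c [155. 107.  72.] mid [639.9 439.9  64. ] ext [ 94.   58.6 119.8] zmax 123.9
393 [275. 355.] 2465 c [214. 211. 209.] mid [453.1 341.7  25.6] ext [108.9 110.9  43.2] zmax 47.2
410 [375. 371.] 1920 c [232. 146.  46.] mid [288.7 265.2  25.4] ext [ 77.4 108.2  42.7] zmax 46.7
445 [223. 411.] 1090 c [225. 144.  46.] mid [460.6 477.2  25.9] ext [107.5  45.6  43.8] zmax 47.8
450 [321. 439.] 3099 c [ 51. 191. 182.] mid [298.9 423.4  26.1] ext [ 97.7 110.3  44.1] zmax 48.1
```

```bash
python3 - <<'E'
from h import *
objs={'vial2':((437,-329),35,(68,90)),'vial1':((437,-11),35,(68,90)),'col1':((455,154),95,(6,30)),'col2':((455,-156),95,(6,30)),
'rack':((638,-14),60,(28,50)),'cradle':((643,251),105,(3,50)),'drive':((640,-247),85,(22,48)),'spindle':((640,-247),25,(58,80)),'car':((455,340),70,(4,14)),'hub':((455,340),40,(40,52))}
for n in ['top0','side0']:
    d=np.load(n+'.npy',allow_pickle=True).item(); W=cloud(d).reshape(-1,3)
    for k,(c,r,zz) in objs.items():
        P=W[(np.hypot(W[:,0]-c[0],W[:,1]-c[1])<r)&(W[:,2]>zz[0])&(W[:,2]<zz[1])]
        rc=cv2.minAreaRect(P[:,:2].astype(np.float32)); (a,b),(w,h),an=rc
        an2=np.degrees(np.arctan2(*np.linalg.eigh(np.cov(P[:,:2].T))[1][::-1,1]))
        cc=cv2.minEnclosingCircle(P[:,:2].astype(np.float32))
        print(n,k,len(P),'rect',round(a,1),round(b,1),round(w,1),round(h,1),round(an,1),'pca',an2.round(1),'circ',np.round(cc[0],1),round(cc[1],1),'z',np.median(P[:,2]).round(1))
t=np.load('top0.npy',allow_pickle=True).item()['img'][:,:,::-1];s=np.load('side0.npy',allow_pickle=True).item()['img'][:,:,::-1]
f=lambda i,u,v,r:cv2.resize(i[v-r:v+r,u-r:u+r],(300,300),interpolation=cv2.INTER_CUBIC)
cv2.imwrite('pics/crop0.png',np.vstack([np.hstack([f(t,212,270,32),f(t,476,190,35)]),np.hstack([f(s,275,355,38),f(s,356,147,38)])]))
E
```

```text
top0 vial2 101 rect 436.5 -329.8 22.8 20.6 69.2 pca 90.5 circ [ 435.9 -329.9] 11.8 z 75.9
top0 vial1 82 rect 439.9 -12.9 18.6 18.7 0.5 pca 126.3 circ [439.2 -13.5] 10.4 z 76.0
top0 col1 490 rect 455.8 145.5 154.5 142.7 33.6 pca -162.9 circ [454.  155.2] 89.5 z 16.8
top0 col2 504 rect 452.8 -149.5 161.1 158.3 50.4 pca 167.2 circ [ 454.4 -155.5] 94.2 z 17.1
top0 rack 324 rect 638.6 -15.5 49.6 90.5 23.0 pca 113.8 circ [639.1 -14.9] 50.5 z 37.5
top0 cradle 3268 rect 642.6 251.9 206.6 203.9 4.6 pca 103.0 circ [643.  250.9] 104.9 z 6.2
top0 drive 2430 rect 640.8 -243.2 111.5 113.3 73.4 pca 167.7 circ [ 641.3 -244.5] 75.3 z 37.3
top0 spindle 46 rect 641.2 -244.7 16.5 21.5 36.7 pca 164.6 circ [ 642.9 -244.3] 12.1 z 65.4
top0 car 1458 rect 457.5 335.5 128.3 125.0 49.9 pca -170.1 circ [455.  339.7] 69.7 z 8.4
top0 hub 242 rect 454.6 337.9 40.8 41.1 59.8 pca -136.7 circ [453.9 338.2] 27.9 z 44.4
side0 vial2 51 rect 435.4 -326.8 20.0 24.4 13.8 pca 98.7 circ [ 435.2 -326.9] 12.7 z 73.5
side0 vial1 80 rect 437.5 -11.6 19.2 22.5 28.8 pca 118.2 circ [437.7 -11.5] 11.3 z 74.3
side0 col1 566 rect 453.9 156.8 150.1 22.9 16.8 pca -162.7 circ [454.3 155.6] 75.4 z 15.3
side0 col2 412 rect 452.9 -167.5 49.2 152.7 77.2 pca 167.2 circ [ 455.5 -155.8] 76.6 z 15.3
side0 rack 329 rect 636.2 -13.2 48.5 98.3 22.0 pca 112.9 circ [635.  -14.4] 51.8 z 35.1
side0 cradle 2964 rect 649.1 250.8 202.3 191.8 87.4 pca 84.4 circ [642.7 250.9] 104.6 z 6.5
side0 drive 1353 rect 638.2 -239.9 115.7 116.4 73.7 pca -153.0 circ [ 638.1 -239.9] 75.3 z 35.6
side0 spindle 33 rect 637.4 -237.6 15.1 11.9 27.5 pca -142.5 circ [ 637.5 -238.5] 8.3 z 64.4
side0 car 1879 rect 454.2 342.0 108.7 110.0 35.0 pca -141.0 circ [455.6 344.2] 57.9 z 7.5
side0 hub 329 rect 454.0 341.6 40.5 43.0 57.8 pca 81.7 circ [453.8 340.7] 28.6 z 43.2
```

View pics/crop0.png

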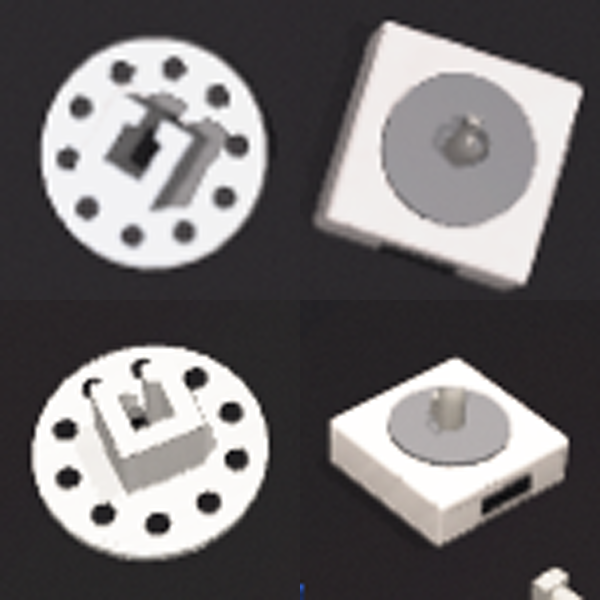

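Slot of the carousel points up-right (yaw ≈ -30°), and the drive key is opposite the black strip (yaw ≈ -16.5°). Next, the cradle yaw and a motion helper, then the first move towards vial2.

```bash
cat >> h.py <<'E'
def go(x,y,z,yaw):
    o=ctrl.get_obs(); M=R.from_rotvec(o['orientation']).as_matrix(); p=o['ee_pos']
    t=np.radians(yaw); c,s=np.cos(t),np.sin(t)
    G=np.array([[c,0,-s],[s,0,c],[0,-1,0]]).T.T  # columns x=(c,s,0), y=(0,0,-1), z=(-s,c,0)
    G=np.stack([[c,s,0],[0,0,-1],[-s,c,0]],1)
    rv=R.from_matrix(G@M.T).as_rotvec()
    d=np.array([x,y,z])-p
    print('t',round(o['t'],2),'pos',p.round(1),'yaw',np.degrees(np.arctan2(M[1,0],M[0,0])).round(1),'w',round(o['width'],1),'F',o['ft_force'].round(1),'q',o['qpos'].round(2))
    print('d',d.round(1),'dp',(d/80).round(3),'turn',(rv/np.pi).round(4))
E
python3 - <<'E'
from h import *
for n in ['top0','side0']:
    d=np.load(n+'.npy',allow_pickle=True).item(); W=cloud(d).reshape(-1,3)
    m=(np.hypot(W[:,0]-643,W[:,1]-251)<85)&(W[:,2]>27)&(W[:,2]<50)
    for s in (1,-1):
        P=W[m&(s*(W[:,1]-251)>0)]; print(n,s,P.mean(0),np.degrees(np.arctan2(*np.linalg.eigh(np.cov(P[:,:2].T))[1][::-1,1])))
        print(cv2.minAreaRect(P[:,:2].astype(np.float32)))
go(436,-328.5,150,22.5)
E
```

```text
top0 1 [639.18648075 289.18301262  35.4887283 ] -175.48287266029024
((639.7840576171875, 289.76348876953125), (118.87086486816406, 13.05245304107666), 4.593312740325928)
top0 -1 [645.68217796 209.05686999  35.95088611] -175.6890969709057
((646.27001953125, 209.14039611816406), (120.19123077392578, 12.191591262817383), 4.493658065795898)
side0 1 [636.92917887 293.33909086  33.8936745 ] -175.69339831278685
((640.0523681640625, 292.6142578125), (124.71949005126953, 14.620996475219727), 4.641173362731934)
side0 -1 [641.9472509  213.30440939  34.19693278] -175.6958441108991
((644.63330078125, 212.1864776611328), (122.29520416259766, 15.876093864440918), 4.939606666564941)
t 0.15 pos [ 228.7 -581.2  222.1] yaw -68.5 w 87.6 F [-0.1 -0.4  1.1] q [-1.21  0.42  1.63  0.    1.09 -0.02]
d [207.3 252.7 -72.1] dp [ 2.591  3.159 -0.901] turn [-2.000e-04 -4.000e-04  5.057e-01]
```

Emit:
jog_arm --steps '[{"dp":[0.8,1,-0.1],"turn":[0,0,0.17],"claw":1},{"dp":[0.8,1,-0.1],"turn":[0,0,0.17],"claw":1},{"dp":[0.8,1,-0.1],"turn":[0,0,0.17],"claw":1},{"dp":[0.8,1,-0.1],"turn":[0,0,0.17],"claw":1},{"dp":[0.8,1,-0.1],"turn":[0,0,0.17],"claw":1}]'

```text
t: 0.57
ee_pos: [293.5, -499.7, 213.8]
orientation: [-1.509, 0.513, -0.51]
ft_force: [-0.5, -0.3, 0.6]
width: 87.8
```

Emit:
jog_arm --steps '[{"dp":[0.9,1,-0.35],"turn":[0,0,0.17],"claw":1},{"dp":[0.9,1,-0.35],"turn":[0,0,0.17],"claw":1},{"dp":[0.9,1,-0.35],"turn":[0,0,0.17],"claw":1},{"dp":[0.9,1,-0.35],"turn":[0,0,0.17],"claw":1},{"dp":[0.9,1,-0.35],"turn":[0,0,0.17],"claw":1}]'

```text
t: 0.98
ee_pos: [366.3, -417.8, 185.0]
orientation: [-1.567, 0.089, -0.083]
ft_force: [-0.1, -1.0, 0.4]
width: 87.8
```

Emit:
jog_arm --steps '[{"dp":[0.85,1,-0.35],"turn":[0,0,0.17],"claw":1},{"dp":[0.85,1,-0.35],"turn":[0,0,0.17],"claw":1},{"dp":[0.85,1,-0.35],"turn":[0,0,0.17],"claw":1},{"dp":[0.85,1,-0.35],"turn":[0,0,0.17],"claw":1},{"dp":[0.85,1,-0.35],"turn":[0,0,0.17],"claw":1}]'

```text
t: 1.4
ee_pos: [434.9, -336.1, 156.1]
orientation: [-1.542, -0.336, 0.344]
ft_force: [0.8, -0.8, 0.3]
width: 87.5
```

```bash
python3 - <<'E'
from h import *
d=snap('wrist','w1')
go(436,-328.5,41,22.5)
print(proj(d,[[436,-328.5,75],[436,-328.5,0]]))
E
```

```text
t 1.45 pos [ 434.7 -336.8  156.4] yaw 24.8 w 87.7 F [-0.9  0.   0.6] q [-0.68  0.4   1.84 -0.    0.9  -1.11]
d [   1.3    8.3 -115.4] dp [ 0.017  0.103 -1.443] turn [-0.0003 -0.0015 -0.0125]
[[318.64728052 233.57017312]
 [317.68341982 211.73431914]]
```

View pics/w1.png

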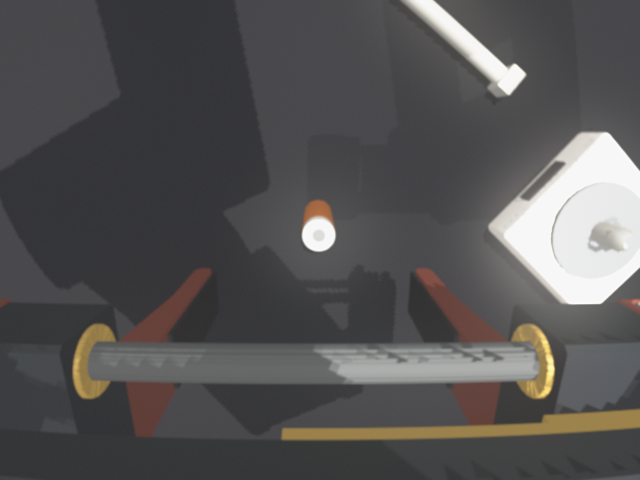

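The cap shows at (318,235) against a prediction of (319,234), so the estimate holds. Descending.

Emit:
jog_arm --steps '[{"dp":[0.02,0.1,-0.5],"turn":[0,0,-0.012],"claw":1},{"dp":[0.02,0.1,-1],"turn":[0,0,-0.012],"claw":1},{"dp":[0.02,0.1,-1],"turn":[0,0,-0.012],"claw":1},{"dp":[0.02,0.1,-1],"turn":[0,0,-0.012],"claw":1}]'

```text
t: 1.78
ee_pos: [434.7, -327.8, 74.9]
orientation: [-1.543, -0.302, 0.315]
ft_force: [0.1, 0.2, 0.8]
width: 87.8
```

Emit:
jog_arm --steps '[{"dp":[0,0,-0.4],"turn":[0,0,0],"claw":1},{"dp":[0,0,-0.44],"turn":[0,0,0],"claw":1},{"dp":[0,0,-0.44],"turn":[0,0,0],"claw":1},{"dp":[0,0,-0.44],"turn":[0,0,0],"claw":0},{"dp":[0,0,-0.44],"turn":[0,0,0],"claw":0},{"dp":[0,0,-0.44],"turn":[0,0,0],"claw":0},{"dp":[0,0,-0.44],"turn":[0,0,0],"claw":0},{"dp":[0,0,-0.44],"turn":[0,0,0],"claw":0}]'

```text
t: 2.45
ee_pos: [435.1, -328.1, 40.6]
orientation: [-1.544, -0.303, 0.314]
ft_force: [-0.1, 0.2, 0.1]
width: 58.1
```

Emit:
jog_arm --steps '[{"dp":[0,0,0],"turn":[0,0,0],"claw":0},{"dp":[0,0,0],"turn":[0,0,0],"claw":0},{"dp":[0,0,0],"turn":[0,0,0],"claw":0},{"dp":[0,0,0],"turn":[0,0,0],"claw":0},{"dp":[0,0,0],"turn":[0,0,0],"claw":0},{"dp":[0,0,0],"turn":[0,0,0],"claw":0},{"dp":[0,0,0],"turn":[0,0,0],"claw":0},{"dp":[0,0,0],"turn":[0,0,0],"claw":0},{"dp":[0,0,0],"turn":[0,0,0],"claw":0}]'

```text
t: 3.2
ee_pos: [435.1, -328.0, 40.5]
orientation: [-1.544, -0.303, 0.314]
ft_force: [-0.2, 1.0, 0.4]
width: 22.0
```

```bash
python3 - <<'E'
from h import *
go(645.8,-34.6,130,22.5)
E
```

```text
t 3.2 pos [ 435.1 -328.    40.5] yaw 22.5 w 22.0 F [-0.2  1.   0.4] q [-0.67  0.59  1.9  -0.    0.67 -1.06]
d [210.7 293.4  89.5] dp [2.634 3.668 1.118] turn [-0.0011 -0.0025 -0.0002]
```

Emit:
jog_arm --steps '[{"dp":[0,0,0.4],"turn":[0,0,0],"claw":0},{"dp":[0,0,0.8],"turn":[0,0,0],"claw":0},{"dp":[0.1,0.2,1],"turn":[0,0,0],"claw":0},{"dp":[0.4,0.5,1],"turn":[0,0,0],"claw":0},{"dp":[0.6,0.9,1],"turn":[0,0,0],"claw":0},{"dp":[0.6,0.9,1],"turn":[0,0,0],"claw":0}]'

```text
t: 3.7
ee_pos: [485.2, -252.5, 121.1]
orientation: [-1.543, -0.306, 0.315]
ft_force: [-0.4, -0.8, -0.5]
width: 22.1
```

Emit:
jog_arm --steps '[{"dp":[0.3,0.4,0.1],"turn":[0,0,0],"claw":0},{"dp":[0.6,0.8,0.1],"turn":[0,0,0],"claw":0},{"dp":[0.7,1,0.1],"turn":[0,0,0],"claw":0},{"dp":[0.7,1,0.1],"turn":[0,0,0],"claw":0}]'

```text
t: 4.03
ee_pos: [542.9, -169.8, 129.1]
orientation: [-1.542, -0.309, 0.317]
ft_force: [-1.3, -0.3, 0.0]
width: 22.2
```

Emit:
jog_arm --steps '[{"dp":[0.3,0.4,0],"turn":[0,0,0],"claw":0},{"dp":[0.6,0.8,0],"turn":[0,0,0],"claw":0},{"dp":[0.7,1,0],"turn":[0,0,0],"claw":0},{"dp":[0.7,1,0],"turn":[0,0,0],"claw":0}]'

```text
t: 4.37
ee_pos: [600.1, -87.9, 128.9]
orientation: [-1.542, -0.312, 0.319]
ft_force: [-0.1, -0.2, 0.0]
width: 22.4
```

```bash
python3 - <<'E'
from h import *
go(645.8,-34.6,47,22.5)
E
```

```text
t 4.37 pos [600.1 -87.9 128.9] yaw 23.1 w 22.4 F [-0.1 -0.2  0. ] q [-0.17  0.52  1.73  0.    0.9  -0.57]
d [ 45.7  53.3 -81.9] dp [ 0.571  0.667 -1.024] turn [-0.0015 -0.0017 -0.0031]
```

Emit:
jog_arm --steps '[{"dp":[0.3,0.4,0],"turn":[0,0,-0.003],"claw":0},{"dp":[0.57,0.667,0],"turn":[0,0,-0.003],"claw":0},{"dp":[0.57,0.667,0],"turn":[0,0,-0.003],"claw":0},{"dp":[0.57,0.667,0],"turn":[0,0,-0.003],"claw":0},{"dp":[0.57,0.667,0],"turn":[0,0,-0.003],"claw":0}]'

```text
t: 4.78
ee_pos: [644.2, -36.1, 128.3]
orientation: [-1.543, -0.303, 0.313]
ft_force: [-0.6, -0.0, 0.3]
width: 21.8
```

```bash
python3 - <<'E'
from h import *
d=snap('wrist','w2'); t=snap('top','t2')
go(645.8,-34.6,46,22.5)
W=cloud(d);c=d['img'].astype(int)
m=(c[...,2]>c[...,0]+50)&(W[...,2]>28)&(W[...,2]<45)&(np.hypot(W[...,0]-638,W[...,1]+14)<60)
print(cv2.minAreaRect(W[m][:,:2].astype(np.float32)),m.sum(),np.median(W[m][:,2]))
cv2.imwrite('pics/t2c.png',cv2.resize(t['img'][120:260,300:480,::-1],None,fx=4,fy=4,interpolation=cv2.INTER_CUBIC))
E
```

```text
t 4.88 pos [644.4 -36.2 128.6] yaw 22.4 w 22.1 F [-0.6 -0.1 -0. ] q [-0.08  0.57  1.64  0.    0.95 -0.47]
d [  1.4   1.6 -82.6] dp [ 0.018  0.02  -1.032] turn [-0.0014 -0.0022  0.0003]
((637.55908203125, -13.866790771484375), (48.21959686279297, 92.12764739990234), 22.50020980834961) 2775 37.26659885014942
```

View pics/w2.png

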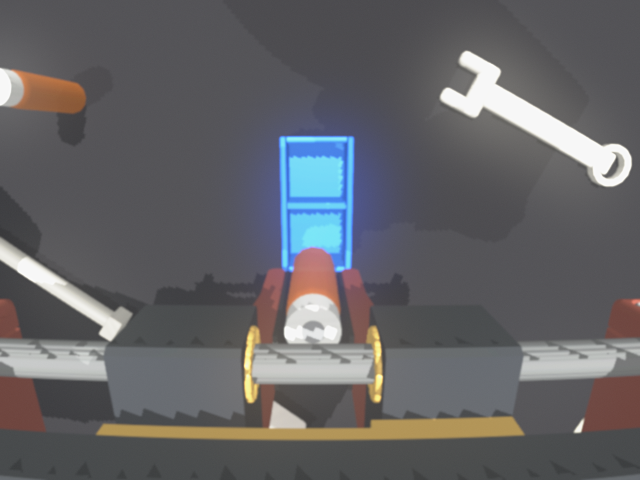

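View pics/t2c.png

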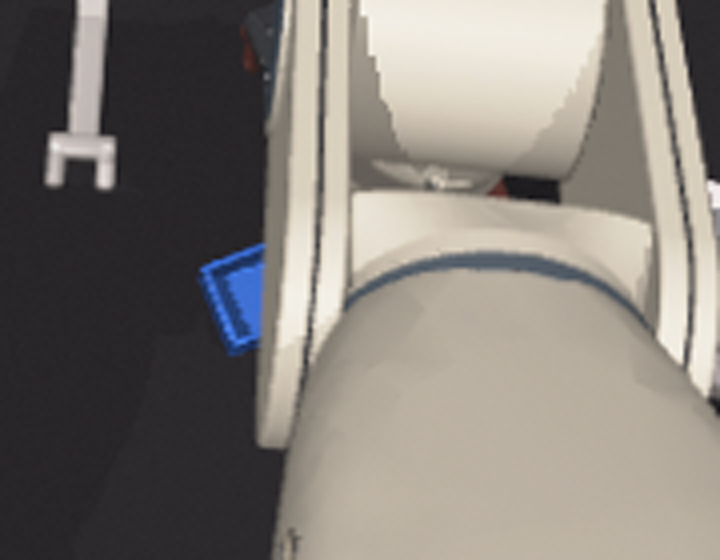

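The wrist depth gives the rack as 48.2 x 92.1 mm at (637.6,-13.9), 22.5°, matching its stated size. The vial hangs upright at (315,290). Lowering it into the -y bay.

Emit:
jog_arm --steps '[{"dp":[0.02,0.025,-0.3],"turn":[0,0,0],"claw":0},{"dp":[0.02,0.025,-0.6],"turn":[0,0,0],"claw":0},{"dp":[0.02,0.025,-0.9],"turn":[0,0,0],"claw":0},{"dp":[0.02,0.025,-1],"turn":[0,0,0],"claw":0},{"dp":[0.02,0.025,-1],"turn":[0,0,0],"claw":0}]'

```text
t: 5.3
ee_pos: [643.5, -35.1, 46.4]
orientation: [-1.542, -0.298, 0.315]
ft_force: [-0.4, 0.3, -0.8]
width: 21.8
```

```bash
python3 - <<'E'
from h import *
go(646,-34.2,45,22.5)
E
```

```text
t 5.3 pos [643.5 -35.1  46.4] yaw 22.4 w 21.8 F [-0.4  0.3 -0.8] q [-0.07  0.68  1.66  0.01  0.81 -0.47]
d [ 2.5  0.9 -1.4] dp [ 0.031  0.011 -0.017] turn [-0.0015 -0.0037  0.0007]
```

Emit:
jog_arm --steps '[{"dp":[0.03,0.01,-0.02],"turn":[0,0,0],"claw":0},{"dp":[0.03,0.01,-0.02],"turn":[0,0,0],"claw":0},{"dp":[0.03,0.01,-0.02],"turn":[0,0,0],"claw":0.6},{"dp":[0.03,0.01,-0.02],"turn":[0,0,0],"claw":0.6},{"dp":[0.03,0.01,-0.02],"turn":[0,0,0],"claw":0.6},{"dp":[0.03,0.01,0.2],"turn":[0,0,0],"claw":0.6},{"dp":[0.03,0.01,0.6],"turn":[0,0,0],"claw":0.6},{"dp":[0.03,0.01,1],"turn":[0,0,0],"claw":1},{"dp":[0.03,0.01,1],"turn":[0,0,0],"claw":1}]'

```text
t: 6.05
ee_pos: [650.0, -34.5, 133.2]
orientation: [-1.545, -0.306, 0.307]
ft_force: [2.3, -0.1, 0.2]
width: 62.5
```

```bash
python3 - <<'E'
from h import *
go(438,-12.3,130,22.5)
E
```

```text
t 6.05 pos [650.  -34.5 133.2] yaw 22.4 w 62.5 F [ 2.3 -0.1  0.2] q [-0.07  0.57  1.63  0.    0.95 -0.47]
d [-212.    22.2   -3.2] dp [-2.65   0.278 -0.04 ] turn [-0.0013 -0.0004  0.0006]
```

Emit:
jog_arm --steps '[{"dp":[-0.4,0.1,0],"turn":[0,0,0],"claw":1},{"dp":[-0.9,0.1,0],"turn":[0,0,0],"claw":1},{"dp":[-0.9,0.1,0],"turn":[0,0,0],"claw":1}]'

```text
t: 6.3
ee_pos: [569.0, -25.8, 131.7]
orientation: [-1.542, -0.299, 0.315]
ft_force: [-1.4, 0.9, 0.3]
width: 82.6
```

Emit:
jog_arm --steps '[{"dp":[-0.4,0.1,0],"turn":[0,0,0],"claw":1},{"dp":[-0.9,0.1,0],"turn":[0,0,0],"claw":1},{"dp":[-0.9,0.1,0],"turn":[0,0,0],"claw":1}]'

```text
t: 6.55
ee_pos: [487.4, -17.1, 130.1]
orientation: [-1.539, -0.291, 0.323]
ft_force: [-1.1, 1.1, -0.5]
width: 88.1
```

```bash
python3 - <<'E'
from h import *
go(438,-12.3,40.5,22.5)
s=snap('side','s3');d=snap('wrist','w3')
cv2.imwrite('pics/s3c.png',cv2.resize(s['img'][130:270,240:420,::-1],None,fx=4,fy=4,interpolation=cv2.INTER_CUBIC))
print(proj(d,[438,-12.3,75]))
E
```

```text
t 6.55 pos [487.4 -17.1 130.1] yaw 22.5 w 88.1 F [-1.1  1.1 -0.5] q [-0.06  0.37  1.98  0.01  0.81 -0.46]
d [-49.4   4.8 -89.6] dp [-0.618  0.06  -1.12 ] turn [-0.0016 -0.0069  0.0002]
[[230.32122196 212.92251571]]
```

View pics/s3c.png

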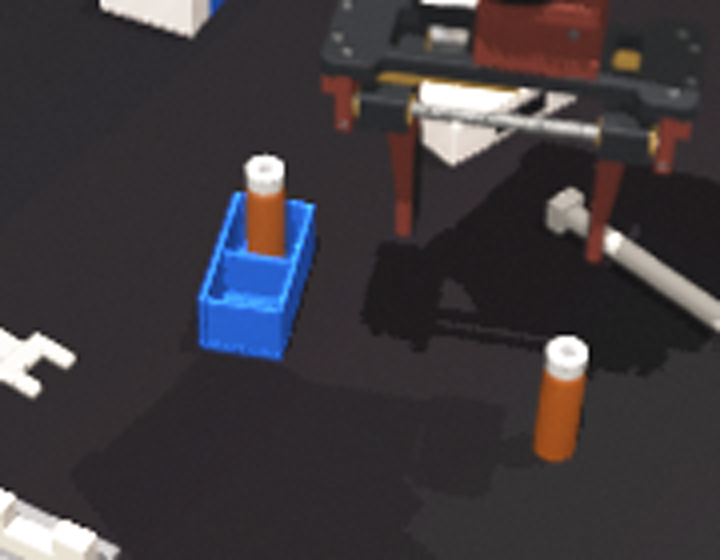

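View pics/w3.png

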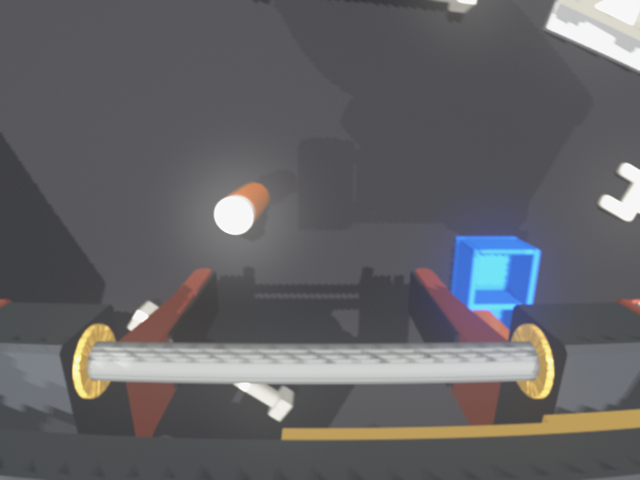

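vial2 stands upright in the far bay. Now vial1, with its cap at (236,214) in the wrist view.

Emit:
jog_arm --steps '[{"dp":[-0.4,0.06,0],"turn":[0,-0.006,0],"claw":1},{"dp":[-0.59,0.07,-0.2],"turn":[0,-0.006,0],"claw":1},{"dp":[-0.59,0.07,-0.6],"turn":[0,-0.006,0],"claw":1},{"dp":[-0.59,0.07,-1],"turn":[0,-0.006,0],"claw":1},{"dp":[-0.59,0.07,-1],"turn":[0,-0.006,0],"claw":1}]'

```text
t: 7.07
ee_pos: [447.6, -12.0, 48.2]
orientation: [-1.544, -0.309, 0.305]
ft_force: [-0.3, 0.9, -0.2]
width: 87.8
```

```bash
python3 - <<'E'
from h import *
go(438,-12.3,40.5,22.5)
E
```

```text
t 7.07 pos [447.6 -12.   48.2] yaw 22.4 w 87.8 F [-0.3  0.9 -0.2] q [-0.06  0.48  2.11  0.01  0.55 -0.46]
d [-9.6 -0.3 -7.7] dp [-0.12  -0.003 -0.096] turn [-0.0015  0.0006  0.0003]
```

Emit:
jog_arm --steps '[{"dp":[-0.11,0,-0.095],"turn":[0,0,0],"claw":1},{"dp":[-0.11,0,-0.095],"turn":[0,0,0],"claw":1},{"dp":[-0.11,0,-0.095],"turn":[0,0,0],"claw":0},{"dp":[-0.11,0,-0.095],"turn":[0,0,0],"claw":0},{"dp":[-0.11,0,-0.095],"turn":[0,0,0],"claw":0},{"dp":[-0.11,0,-0.095],"turn":[0,0,0],"claw":0},{"dp":[-0.11,0,-0.095],"turn":[0,0,0],"claw":0},{"dp":[-0.11,0,-0.095],"turn":[0,0,0],"claw":0},{"dp":[-0.11,0,-0.095],"turn":[0,0,0],"claw":0},{"dp":[-0.11,0,-0.095],"turn":[0,0,0],"claw":0},{"dp":[-0.11,0,-0.095],"turn":[0,0,0],"claw":0},{"dp":[-0.11,0,-0.095],"turn":[0,0,0],"claw":0}]'

```text
t: 8.07
ee_pos: [438.7, -12.0, 40.6]
orientation: [-1.544, -0.309, 0.305]
ft_force: [-0.3, 0.1, -0.0]
width: 24.7
```

Emit:
jog_arm --steps '[{"dp":[0,0,0],"turn":[0,0,0],"claw":0},{"dp":[0,0,0],"turn":[0,0,0],"claw":0},{"dp":[0,0,0],"turn":[0,0,0],"claw":0},{"dp":[0,0,0.4],"turn":[0,0,0],"claw":0},{"dp":[0,0,0.8],"turn":[0,0,0],"claw":0},{"dp":[0,0,1],"turn":[0,0,0],"claw":0},{"dp":[0.3,0,1],"turn":[0,0,0],"claw":0},{"dp":[0.7,0,1],"turn":[0,0,0],"claw":0},{"dp":[0.8,0,1],"turn":[0,0,0],"claw":0}]'

```text
t: 8.82
ee_pos: [507.6, -12.2, 121.9]
orientation: [-1.546, -0.314, 0.3]
ft_force: [0.4, -0.0, 0.7]
width: 21.9
```

```bash
python3 - <<'E'
from h import *
go(629.2,6.4,125,22.5)
E
```

```text
t 8.82 pos [507.6 -12.2 121.9] yaw 22.4 w 21.9 F [ 0.4 -0.   0.7] q [-0.05  0.4   1.96  0.01  0.77 -0.45]
d [121.6  18.6   3.1] dp [1.52  0.232 0.038] turn [-0.0015  0.0025  0.0004]
```

Emit:
jog_arm --steps '[{"dp":[0.4,0.1,0.04],"turn":[0,0,0],"claw":0},{"dp":[0.8,0.23,0.04],"turn":[0,0,0],"claw":0},{"dp":[0.8,0.23,0.04],"turn":[0,0,0],"claw":0},{"dp":[0.8,0.23,0.04],"turn":[0,0,0],"claw":0}]'

```text
t: 9.15
ee_pos: [572.2, 6.6, 124.6]
orientation: [-1.546, -0.314, 0.301]
ft_force: [-0.6, 0.4, -0.7]
width: 22.3
```

Emit:
jog_arm --steps '[{"dp":[0.4,0,0],"turn":[0,0,0],"claw":0},{"dp":[0.71,0,0],"turn":[0,0,0],"claw":0},{"dp":[0.71,0,0],"turn":[0,0,0],"claw":0},{"dp":[0.71,0,0],"turn":[0,0,0],"claw":0},{"dp":[0.71,0,0],"turn":[0,0,0],"claw":0}]'

```text
t: 9.57
ee_pos: [626.7, 6.4, 123.8]
orientation: [-1.545, -0.312, 0.303]
ft_force: [0.3, 0.1, -1.1]
width: 21.7
```

```bash
python3 - <<'E'
from h import *
go(629.2,6.4,45,22.5)
E
```

```text
t 9.57 pos [626.7   6.4 123.8] yaw 22.5 w 21.7 F [ 0.3  0.1 -1.1] q [-0.01  0.54  1.69  0.01  0.9  -0.41]
d [  2.5  -0.  -78.8] dp [ 0.031 -0.    -0.985] turn [-0.0015  0.0014  0.0001]
```

Emit:
jog_arm --steps '[{"dp":[0.03,0,-0.3],"turn":[0,0,0],"claw":0},{"dp":[0.03,0,-0.6],"turn":[0,0,0],"claw":0},{"dp":[0.03,0,-0.9],"turn":[0,0,0],"claw":0},{"dp":[0.03,0,-0.99],"turn":[0,0,0],"claw":0},{"dp":[0.03,0,-0.99],"turn":[0,0,0],"claw":0},{"dp":[0.03,0,-0.99],"turn":[0,0,0],"claw":0},{"dp":[0.03,0,-0.99],"turn":[0,0,0],"claw":0}]'

```text
t: 10.15
ee_pos: [628.1, 6.4, 44.9]
orientation: [-1.545, -0.311, 0.304]
ft_force: [0.2, 0.1, -1.1]
width: 22.1
```

Emit:
jog_arm --steps '[{"dp":[0,0,0],"turn":[0,0,0],"claw":0.6},{"dp":[0,0,0],"turn":[0,0,0],"claw":0.6},{"dp":[0,0,0],"turn":[0,0,0],"claw":0.6},{"dp":[0,0,0],"turn":[0,0,0],"claw":0.6},{"dp":[0,0,0.4],"turn":[0,0,0],"claw":0.6},{"dp":[0,0,0.8],"turn":[0,0,0],"claw":0.6},{"dp":[0,0,1],"turn":[0,0,0],"claw":0.6},{"dp":[0,0,1],"turn":[0,0,0],"claw":0.8}]'

```text
t: 10.82
ee_pos: [630.9, 6.4, 129.1]
orientation: [-1.546, -0.317, 0.299]
ft_force: [1.0, 0.5, 0.5]
width: 56.4
```

```bash
python3 - <<'E'
from h import *
go(454.3,155.8,110,-72.8)
go(454.3,155.8,110,107.2)
s=snap('side','s4')
cv2.imwrite('pics/s4c.png',cv2.resize(s['img'][130:270,240:420,::-1],None,fx=4,fy=4,interpolation=cv2.INTER_CUBIC))
E
```

```text
t 10.82 pos [630.9   6.4 129.1] yaw 22.5 w 56.4 F [1.  0.5 0.5] q [-0.01  0.54  1.68  0.01  0.91 -0.41]
d [-176.6  149.4  -19.1] dp [-2.207  1.868 -0.238] turn [ 0.0017  0.0038 -0.5293]
t 10.82 pos [630.9   6.4 129.1] yaw 22.5 w 56.4 F [1.  0.5 0.5] q [-0.01  0.54  1.68  0.01  0.91 -0.41]
d [-176.6  149.4  -19.1] dp [-2.207  1.868 -0.238] turn [-0.0037  0.0017  0.4707]
```

View pics/s4c.png

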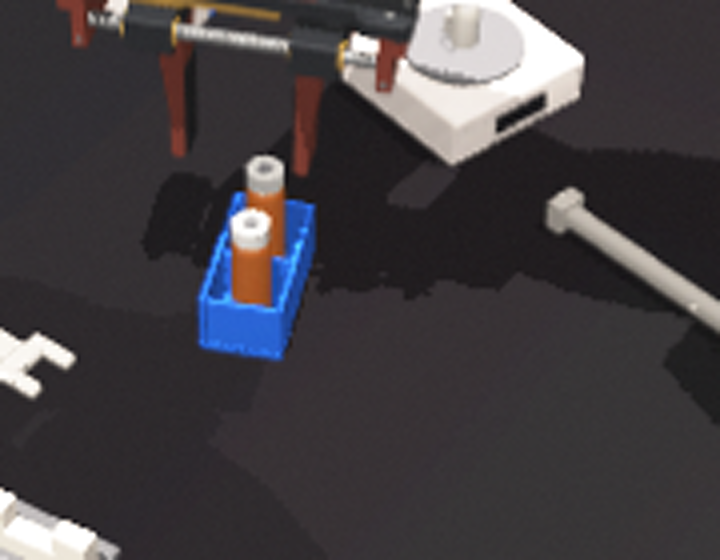

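Both vials stand in their bays. Now column1.

Emit:
jog_arm --steps '[{"dp":[-0.4,0.3,0],"turn":[0,0,-0.18],"claw":0.8},{"dp":[-0.8,0.65,0],"turn":[0,0,-0.18],"claw":0.8},{"dp":[-0.8,0.65,0],"turn":[0,0,-0.18],"claw":0.8},{"dp":[-0.8,0.65,0],"turn":[0,0,-0.18],"claw":0.8},{"dp":[-0.8,0.65,0],"turn":[0,0,-0.18],"claw":0.8}]'

```text
t: 11.28
ee_pos: [563.9, 58.9, 125.5]
orientation: [-1.566, 0.135, -0.145]
ft_force: [0.5, 0.3, 0.3]
width: 70.0
```

Emit:
jog_arm --steps '[{"dp":[-0.4,0.3,0],"turn":[0,0,-0.18],"claw":0.8},{"dp":[-0.8,0.65,0],"turn":[0,0,-0.18],"claw":0.8},{"dp":[-0.8,0.65,0],"turn":[0,0,-0.18],"claw":0.8},{"dp":[-0.8,0.65,0],"turn":[0,0,-0.18],"claw":0.8},{"dp":[-0.8,0.65,0],"turn":[0,0,-0.18],"claw":0.8}]'

```text
t: 11.7
ee_pos: [498.3, 111.3, 124.1]
orientation: [-1.494, 0.583, -0.589]
ft_force: [0.3, -1.4, 0.6]
width: 70.5
```

```bash
python3 - <<'E'
from h import *
go(454.3,155.8,110,-72.8)
E
```

```text
t 11.7 pos [498.3 111.3 124.1] yaw -42.9 w 70.5 F [ 0.3 -1.4  0.6] q [ 0.2   0.4   1.95 -0.01  0.79  0.95]
d [-44.   44.5 -14.1] dp [-0.55   0.556 -0.176] turn [ 0.0017  0.0004 -0.1661]
```

Emit:
jog_arm --steps '[{"dp":[-0.55,0.556,-0.15],"turn":[0,0,-0.166],"claw":0.8},{"dp":[-0.55,0.556,-0.15],"turn":[0,0,-0.166],"claw":0.8},{"dp":[-0.55,0.556,-0.15],"turn":[0,0,-0.166],"claw":0.8},{"dp":[-0.55,0.556,-0.15],"turn":[0,0,-0.166],"claw":0.8},{"dp":[-0.55,0.556,-0.15],"turn":[0,0,-0.166],"claw":0.8},{"dp":[-0.55,0.556,-0.15],"turn":[0,0,-0.166],"claw":0.8},{"dp":[-0.55,0.556,-0.15],"turn":[0,0,-0.166],"claw":0.8}]'

```text
t: 12.28
ee_pos: [453.5, 155.6, 111.1]
orientation: [-1.343, 0.983, -0.986]
ft_force: [-1.3, -0.5, 0.2]
width: 70.3
```

```bash
cat >> h.py <<'E'
def wrect(d,x,y,r,z0,z1):
    W=cloud(d).reshape(-1,3)
    P=W[(np.hypot(W[:,0]-x,W[:,1]-y)<r)&(W[:,2]>z0)&(W[:,2]<z1)]
    print(len(P),cv2.minAreaRect(P[:,:2].astype(np.float32)),np.degrees(np.arctan2(*np.linalg.eigh(np.cov(P[:,:2].T))[1][::-1,1])),P[:,2].max())
E
python3 - <<'E'
from h import *
d=snap('wrist','w5')
go(454.3,155.8,3,-72.8)
wrect(d,454,156,90,6,30)
E
```

```text
t 12.33 pos [453.7 155.6 111.3] yaw -72.7 w 70.2 F [ 0.2  0.2 -0.6] q [ 0.31  0.39  2.02 -0.01  0.74  1.58]
d [   0.6    0.2 -108.3] dp [ 0.008  0.003 -1.354] turn [ 0.0018 -0.0005 -0.0005]
4528 ((455.4120788574219, 155.49818420410156), (149.95443725585938, 19.804931640625), 17.388317108154297) -162.72413787996726 22.038455322534816
```

View pics/w5.png

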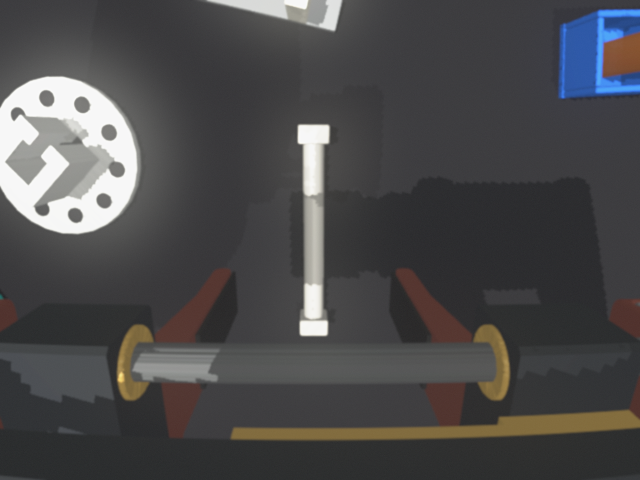

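Column1 lies midway between the fingers at (313,230), and its measured size (150.0 x 19.8) is right. Going down.

Emit:
jog_arm --steps '[{"dp":[0.02,0,-0.4],"turn":[0,0,0.001],"claw":0.8},{"dp":[0.02,0,-0.8],"turn":[0,0,0.001],"claw":0.7},{"dp":[0.02,0,-1],"turn":[0,0,0.001],"claw":0.6},{"dp":[0.02,0,-1],"turn":[0,0,0.001],"claw":0.5},{"dp":[0.02,0,-1],"turn":[0,0,0.001],"claw":0.5}]'

```text
t: 12.75
ee_pos: [454.5, 155.2, 30.6]
orientation: [-1.346, 0.982, -0.983]
ft_force: [0.5, -0.1, -0.5]
width: 47.2
```

```bash
python3 - <<'E'
from h import *
go(455.4,155.5,3.5,-72.7)
E
```

```text
t 12.75 pos [454.5 155.2  30.6] yaw -72.5 w 47.2 F [ 0.5 -0.1 -0.5] q [ 0.31  0.55  2.04 -0.01  0.56  1.58]
d [  0.9   0.3 -27.1] dp [ 0.011  0.004 -0.339] turn [ 0.0021 -0.0013 -0.0011]
```

Emit:
jog_arm --steps '[{"dp":[0.01,0,-0.2],"turn":[0,0,0],"claw":0.5},{"dp":[0.01,0,-0.33],"turn":[0,0,0],"claw":0.5},{"dp":[0.01,0,-0.33],"turn":[0,0,0],"claw":0.5},{"dp":[0.01,0,-0.33],"turn":[0,0,0],"claw":0},{"dp":[0.01,0,-0.33],"turn":[0,0,0],"claw":0},{"dp":[0.01,0,-0.33],"turn":[0,0,0],"claw":0},{"dp":[0.01,0,-0.33],"turn":[0,0,0],"claw":0},{"dp":[0.01,0,-0.33],"turn":[0,0,0],"claw":0},{"dp":[0.01,0,-0.33],"turn":[0,0,0],"claw":0},{"dp":[0.01,0,-0.33],"turn":[0,0,0],"claw":0},{"dp":[0.01,0,-0.33],"turn":[0,0,0],"claw":0}]'

```text
t: 13.67
ee_pos: [455.7, 155.3, 4.6]
orientation: [-1.346, 0.981, -0.983]
ft_force: [-0.4, 0.1, 6.2]
width: 13.3
```

```bash
python3 - <<'E'
from h import *
go(642.7,251,100,4.5)
E
```

```text
t 13.67 pos [455.7 155.3   4.6] yaw -72.5 w 13.3 F [-0.4  0.1  6.2] q [ 0.31  0.6   2.04 -0.01  0.51  1.58]
d [187.   95.7  95.4] dp [2.338 1.196 1.192] turn [0.0024 0.0005 0.4277]
```

Emit:
jog_arm --steps '[{"dp":[0,0,0.3],"turn":[0,0,0],"claw":0},{"dp":[0,0,0.7],"turn":[0,0,0],"claw":0},{"dp":[0,0,1],"turn":[0,0,0],"claw":0},{"dp":[0.3,0.15,1],"turn":[0,0,0.05],"claw":0},{"dp":[0.7,0.3,1],"turn":[0,0,0.1],"claw":0},{"dp":[0.75,0.3,1],"turn":[0,0,0.14],"claw":0},{"dp":[0.75,0.3,1],"turn":[0,0,0.14],"claw":0}]'

```text
t: 14.25
ee_pos: [518.0, 180.1, 85.0]
orientation: [-1.479, 0.636, -0.644]
ft_force: [-0.8, -0.6, -1.9]
width: 13.1
```

Emit:
jog_arm --steps '[{"dp":[0.3,0.1,0.3],"turn":[0,0,0.14],"claw":0},{"dp":[0.75,0.3,0.5],"turn":[0,0,0.14],"claw":0},{"dp":[0.75,0.3,0.5],"turn":[0,0,0.14],"claw":0},{"dp":[0.75,0.3,0.5],"turn":[0,0,0.14],"claw":0},{"dp":[0.75,0.3,0.5],"turn":[0,0,0.14],"claw":0},{"dp":[0.75,0.3,0.5],"turn":[0,0,0.14],"claw":0}]'

```text
t: 14.75
ee_pos: [577.2, 203.8, 124.4]
orientation: [-1.555, 0.296, -0.303]
ft_force: [-0.2, 0.1, -1.7]
width: 13.1
```

```bash
python3 - <<'E'
from h import *
d=snap('wrist','w6')
go(642.7-25,251,100,4.5)
wrect(d,643,251,95,4,45)
wrect(d,643,251,95,25,45)
E
```

```text
t 14.8 pos [577.2 203.8 124.4] yaw -21.9 w 13.3 F [-0.1 -0.1 -1.4] q [ 0.32  0.53  1.72 -0.01  0.89  0.71]
d [ 40.5  47.2 -24.4] dp [ 0.507  0.591 -0.305] turn [0.0014 0.0014 0.1464]
26055 ((642.9857788085938, 251.52572631835938), (120.46704864501953, 130.73751831054688), 4.049324989318848) 97.41671849795608 38.151521110221296
4040 ((643.2021484375, 251.26345825195312), (120.40985870361328, 92.35103607177734), 4.314910411834717) 137.13273826588895 38.151521110221296
```

View pics/w6.png

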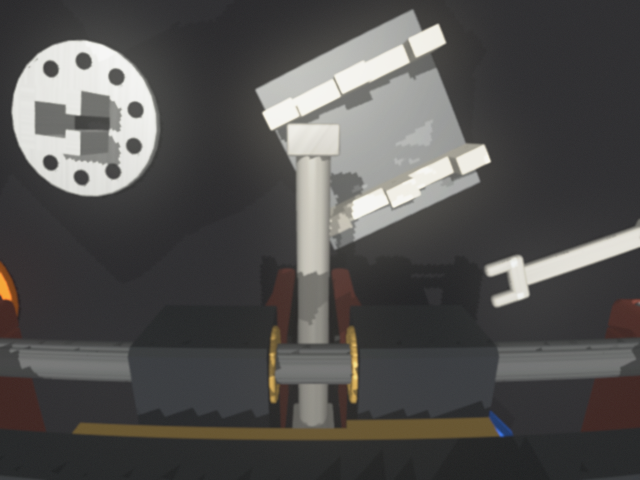

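Cradle comes out 120.4 x 130.7 at (643.0,251.4), 4.3°. Column1 hangs level. Heading for the near groove at (618,249.5).

Emit:
jog_arm --steps '[{"dp":[0.51,0.57,-0.3],"turn":[0,0,0.145],"claw":0},{"dp":[0.51,0.57,-0.3],"turn":[0,0,0.145],"claw":0},{"dp":[0.51,0.57,-0.3],"turn":[0,0,0.145],"claw":0},{"dp":[0.51,0.57,-0.3],"turn":[0,0,0.145],"claw":0},{"dp":[0.51,0.57,-0.3],"turn":[0,0,0.145],"claw":0},{"dp":[0.51,0.57,-0.3],"turn":[0,0,0.145],"claw":0}]'

```text
t: 15.3
ee_pos: [617.3, 249.2, 99.9]
orientation: [-1.574, -0.058, 0.052]
ft_force: [0.5, 0.1, -2.8]
width: 13.1
```

```bash
python3 - <<'E'
from h import *
go(618.1,249.5,22.5,4.3)
E
```

```text
t 15.3 pos [617.3 249.2  99.9] yaw 4.0 w 13.1 F [ 0.5  0.1 -2.8] q [ 0.37  0.63  1.61 -0.01  0.91  0.3 ]
d [  0.8   0.3 -77.4] dp [ 0.009  0.004 -0.967] turn [0.0012 0.0013 0.0016]
```

Emit:
jog_arm --steps '[{"dp":[0.01,0,-0.3],"turn":[0,0,0],"claw":0},{"dp":[0.01,0,-0.6],"turn":[0,0,0],"claw":0},{"dp":[0.01,0,-0.85],"turn":[0,0,0],"claw":0},{"dp":[0.01,0,-0.96],"turn":[0,0,0],"claw":0},{"dp":[0.01,0,-0.97],"turn":[0,0,0],"claw":0},{"dp":[0.01,0,-0.97],"turn":[0,0,0],"claw":0},{"dp":[0.01,0,-0.97],"turn":[0,0,0],"claw":0}]'

```text
t: 15.88
ee_pos: [618.5, 249.2, 22.9]
orientation: [-1.574, -0.058, 0.05]
ft_force: [0.2, -0.4, -2.5]
width: 13.5
```

Emit:
jog_arm --steps '[{"dp":[0,0,0],"turn":[0,0,0],"claw":0.4},{"dp":[0,0,0],"turn":[0,0,0],"claw":0.4},{"dp":[0,0,0],"turn":[0,0,0],"claw":0.4},{"dp":[0,0,0],"turn":[0,0,0],"claw":0.4},{"dp":[0,0,0.4],"turn":[0,0,0],"claw":0.4},{"dp":[0,0,0.8],"turn":[0,0,0],"claw":0.8},{"dp":[-0.1,-0.4,1],"turn":[0,0,0],"claw":0.8},{"dp":[-0.4,-0.8,1],"turn":[0,0,0],"claw":0.8},{"dp":[-0.5,-1,1],"turn":[0,0,0],"claw":0.8}]'

```text
t: 16.63
ee_pos: [576.7, 167.1, 104.2]
orientation: [-1.574, -0.058, 0.05]
ft_force: [-0.7, 0.1, -0.8]
width: 58.4
```

```bash
python3 - <<'E'
from h import *
go(455,-155.7,110,77.2)
s=snap('side','s7')
cv2.imwrite('pics/s7c.png',cv2.resize(s['img'][200:340,140:320,::-1],None,fx=4,fy=4,interpolation=cv2.INTER_CUBIC))
E
```

```text
t 16.63 pos [576.7 167.1 104.2] yaw 3.9 w 58.4 F [-0.7  0.1 -0.8] q [ 0.26  0.54  1.76 -0.01  0.84  0.2 ]
d [-121.7 -322.8    5.8] dp [-1.521 -4.035  0.072] turn [-0.      0.0022  0.4071]
```

View pics/s7c.png

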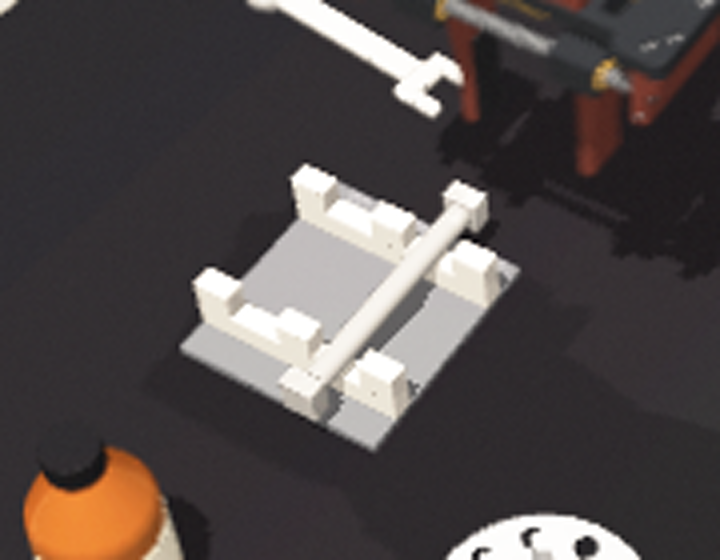

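Column1 lies in the near groove over both combs. Now column2.

Emit:
jog_arm --steps '[{"dp":[-0.2,-0.5,0.05],"turn":[0,0,0.04],"claw":0.8},{"dp":[-0.5,-1,0.1],"turn":[0,0,0.08],"claw":0.8},{"dp":[-0.5,-1,0.1],"turn":[0,0,0.11],"claw":0.8},{"dp":[-0.5,-1,0.1],"turn":[0,0,0.11],"claw":0.8}]'

```text
t: 17.02
ee_pos: [533.8, 83.0, 111.8]
orientation: [-1.551, -0.327, 0.323]
ft_force: [0.1, 0.8, -0.8]
width: 70.0
```

Emit:
jog_arm --steps '[{"dp":[-0.2,-0.5,0],"turn":[0,0,0.04],"claw":0.8},{"dp":[-0.5,-1,0],"turn":[0,0,0.08],"claw":0.8},{"dp":[-0.5,-1,0],"turn":[0,0,0.11],"claw":0.8},{"dp":[-0.5,-1,0],"turn":[0,0,0.11],"claw":0.8}]'

```text
t: 17.35
ee_pos: [492.9, 1.7, 111.8]
orientation: [-1.492, -0.596, 0.593]
ft_force: [0.1, 0.4, -0.1]
width: 70.1
```

Emit:
jog_arm --steps '[{"dp":[-0.2,-0.5,0],"turn":[0,0,0.04],"claw":0.8},{"dp":[-0.4,-1,0],"turn":[0,0,0.08],"claw":0.8},{"dp":[-0.4,-1,0],"turn":[0,0,0.11],"claw":0.8},{"dp":[-0.4,-1,0],"turn":[0,0,0.11],"claw":0.8}]'

```text
t: 17.68
ee_pos: [461.6, -79.5, 112.0]
orientation: [-1.399, -0.863, 0.857]
ft_force: [0.5, -0.1, -0.1]
width: 70.5
```

```bash
python3 - <<'E'
from h import *
go(455,-155.7,110,77.2)
E
```

```text
t 17.68 pos [461.6 -79.5 112. ] yaw 63.3 w 70.5 F [ 0.5 -0.1 -0.1] q [-0.2   0.37  2.05 -0.    0.72 -1.3 ]
d [ -6.6 -76.2  -2. ] dp [-0.082 -0.953 -0.024] turn [0.0004 0.0017 0.0772]
```

Emit:
jog_arm --steps '[{"dp":[-0.08,-0.5,0],"turn":[0,0,0.04],"claw":0.8},{"dp":[-0.08,-0.95,0],"turn":[0,0,0.077],"claw":0.8},{"dp":[-0.08,-0.95,0],"turn":[0,0,0.077],"claw":0.8},{"dp":[-0.08,-0.95,0],"turn":[0,0,0.077],"claw":0.8},{"dp":[-0.08,-0.95,0],"turn":[0,0,0.077],"claw":0.8},{"dp":[-0.08,-0.95,0],"turn":[0,0,0.077],"claw":0.8}]'

```text
t: 18.18
ee_pos: [455.9, -154.2, 111.9]
orientation: [-1.312, -1.045, 1.038]
ft_force: [0.7, -0.0, -0.2]
width: 70.4
```

```bash
python3 - <<'E'
from h import *
d=snap('wrist','w8')
go(455,-155.7,110,77.2)
wrect(d,455,-156,90,6,30)
W=cloud(d).reshape(-1,3)
wrect(d,640,-242,72,25,46)
wrect(d,640,-242,20,57,80)
E
```

```text
t 18.23 pos [ 455.7 -154.1  111.9] yaw 77.1 w 70.0 F [ 0.3 -0.5  0.3] q [-0.35  0.39  2.02  0.    0.73 -1.7 ]
d [-0.7 -1.6 -1.9] dp [-0.009 -0.02  -0.023] turn [0.0001 0.0017 0.0006]
4447 ((456.24603271484375, -156.69212341308594), (19.61617088317871, 149.1724395751953), 76.89752197265625) 166.78994763016462 22.402308324380016
1856 ((591.7044067382812, -231.15322875976562), (103.7618637084961, 18.725509643554688), 77.8178482055664) 78.40763305211064 37.17454706039209
  avg = a.mean(axis, **keepdims_kw)
  ret = um.true_divide(
h.py:46: RuntimeWarning: Degrees of freedom <= 0 for slice
  print(len(P),cv2.minAreaRect(P[:,:2].astype(np.float32)),np.degrees(np.arctan2(*np.linalg.eigh(np.cov(P[:,:2].T))[1][::-1,1])),P[:,2].max())
  c *= np.true_divide(1, fact)
  c *= np.true_divide(1, fact)
Traceback (most recent call last):
  File "h.py", line 46, in wrect
    print(len(P),cv2.minAreaRect(P[:,:2].astype(np.float32)),np.degrees(np.arctan2(*np.linalg.eigh(np.cov(P[:,:2].T))[1][::-1,1])),P[:,2].max())
                                                                                                                                   ~~~~~~~~~~^^
ValueError: zero-size array to reduction operation maximum which has no identity
```

View pics/w8.png

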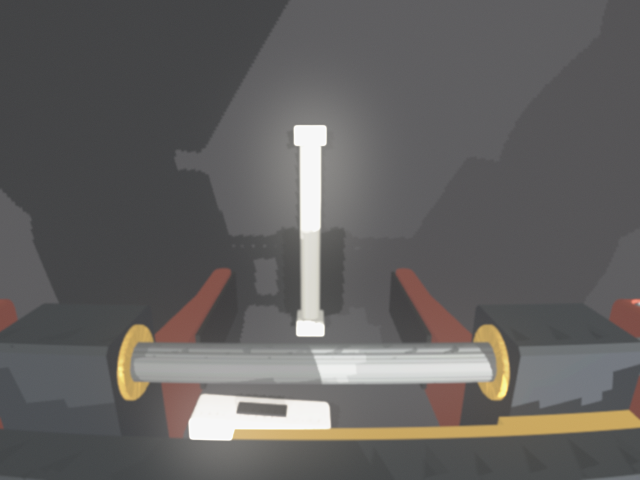

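Column2 is centred at (311,230), measured (456.2,-156.7).

Emit:
jog_arm --steps '[{"dp":[0.01,-0.03,-0.4],"turn":[0,0.001,-0.001],"claw":0.8},{"dp":[0.01,-0.03,-0.8],"turn":[0,0.001,-0.001],"claw":0.7},{"dp":[0.01,-0.03,-1],"turn":[0,0.001,-0.001],"claw":0.5},{"dp":[0.01,-0.03,-1],"turn":[0,0.001,-0.001],"claw":0.5},{"dp":[0.01,-0.03,-1],"turn":[0,0.001,-0.001],"claw":0.5}]'

```text
t: 18.65
ee_pos: [456.2, -155.4, 31.4]
orientation: [-1.309, -1.04, 1.039]
ft_force: [1.4, -0.5, 0.7]
width: 47.1
```

```bash
python3 - <<'E'
from h import *
go(456.2,-156.7,4.5,76.9)
E
```

```text
t 18.65 pos [ 456.2 -155.4   31.4] yaw 76.9 w 47.1 F [ 1.4 -0.5  0.7] q [-0.35  0.54  2.04  0.    0.56 -1.7 ]
d [ -0.   -1.3 -26.9] dp [-0.    -0.017 -0.336] turn [-0.0001  0.0001 -0.    ]
```

Emit:
jog_arm --steps '[{"dp":[0,-0.016,-0.2],"turn":[0,0,0],"claw":0.5},{"dp":[0,-0.016,-0.33],"turn":[0,0,0],"claw":0.5},{"dp":[0,-0.016,-0.33],"turn":[0,0,0],"claw":0.5},{"dp":[0,-0.016,-0.33],"turn":[0,0,0],"claw":0},{"dp":[0,-0.016,-0.33],"turn":[0,0,0],"claw":0},{"dp":[0,-0.016,-0.33],"turn":[0,0,0],"claw":0},{"dp":[0,-0.016,-0.33],"turn":[0,0,0],"claw":0},{"dp":[0,-0.016,-0.33],"turn":[0,0,0],"claw":0},{"dp":[0,-0.016,-0.33],"turn":[0,0,0],"claw":0},{"dp":[0,-0.016,-0.33],"turn":[0,0,0],"claw":0},{"dp":[0,-0.016,-0.33],"turn":[0,0,0],"claw":0}]'

```text
t: 19.57
ee_pos: [456.5, -156.7, 5.5]
orientation: [-1.309, -1.04, 1.038]
ft_force: [-1.0, 0.4, 5.7]
width: 13.4
```

```bash
python3 - <<'E'
from h import *
go(667.9,253.3,110,4.3)
E
```

```text
t 19.57 pos [ 456.5 -156.7    5.5] yaw 76.9 w 13.4 F [-1.   0.4  5.7] q [-0.36  0.6   2.04  0.    0.5  -1.7 ]
d [211.4 410.  104.5] dp [2.643 5.125 1.307] turn [ 1.000e-04  3.000e-04 -4.033e-01]
```

Emit:
jog_arm --steps '[{"dp":[0,0,0.3],"turn":[0,0,0],"claw":0},{"dp":[0,0,0.7],"turn":[0,0,0],"claw":0},{"dp":[0,0,1],"turn":[0,0,0],"claw":0},{"dp":[0.1,0.3,1],"turn":[0,0,0],"claw":0},{"dp":[0.3,0.7,1],"turn":[0,0,-0.04],"claw":0},{"dp":[0.4,1,1],"turn":[0,0,-0.08],"claw":0},{"dp":[0.4,1,1],"turn":[0,0,-0.08],"claw":0}]'

```text
t: 20.15
ee_pos: [489.9, -73.7, 85.8]
orientation: [-1.402, -0.846, 0.842]
ft_force: [-0.1, 0.1, -2.5]
width: 13.3
```

Emit:
jog_arm --steps '[{"dp":[0.2,0.5,0.3],"turn":[0,0,-0.04],"claw":0},{"dp":[0.4,1,0.5],"turn":[0,0,-0.08],"claw":0},{"dp":[0.4,1,0.5],"turn":[0,0,-0.08],"claw":0},{"dp":[0.4,1,0.5],"turn":[0,0,-0.08],"claw":0}]'

```text
t: 20.48
ee_pos: [524.3, 8.8, 127.4]
orientation: [-1.473, -0.658, 0.649]
ft_force: [0.4, 0.2, -1.8]
width: 13.2
```

Emit:
jog_arm --steps '[{"dp":[0.2,0.5,0],"turn":[0,0,-0.04],"claw":0},{"dp":[0.4,1,0],"turn":[0,0,-0.08],"claw":0},{"dp":[0.4,1,0],"turn":[0,0,-0.08],"claw":0},{"dp":[0.4,1,0],"turn":[0,0,-0.08],"claw":0}]'

```text
t: 20.82
ee_pos: [556.8, 90.2, 126.8]
orientation: [-1.524, -0.466, 0.456]
ft_force: [0.3, 0.1, -1.5]
width: 13.3
```

Emit:
jog_arm --steps '[{"dp":[0.3,0.5,0],"turn":[0,0,-0.04],"claw":0},{"dp":[0.7,1,0],"turn":[0,0,-0.08],"claw":0},{"dp":[0.7,1,0],"turn":[0,0,-0.08],"claw":0},{"dp":[0.7,1,0],"turn":[0,0,-0.08],"claw":0}]'

```text
t: 21.15
ee_pos: [614.4, 171.2, 126.2]
orientation: [-1.558, -0.272, 0.262]
ft_force: [-0.6, -0.3, -1.4]
width: 13.7
```

```bash
python3 - <<'E'
from h import *
go(667.9,253.3,110,4.3)
E
```

```text
t 21.15 pos [614.4 171.2 126.2] yaw 19.5 w 13.7 F [-0.6 -0.3 -1.4] q [ 0.26  0.55  1.67 -0.01  0.91 -0.08]
d [ 53.5  82.1 -16.2] dp [ 0.669  1.026 -0.203] turn [ 0.0011  0.0021 -0.0845]
```

Emit:
jog_arm --steps '[{"dp":[0.3,0.5,-0.1],"turn":[0,0,-0.04],"claw":0},{"dp":[0.67,1,-0.2],"turn":[0,0,-0.084],"claw":0},{"dp":[0.67,1,-0.2],"turn":[0,0,-0.084],"claw":0},{"dp":[0.67,1,-0.2],"turn":[0,0,-0.084],"claw":0},{"dp":[0.67,1,-0.2],"turn":[0,0,-0.084],"claw":0},{"dp":[0.67,1,-0.2],"turn":[0,0,-0.084],"claw":0}]'

```text
t: 21.65
ee_pos: [666.5, 248.7, 109.4]
orientation: [-1.576, -0.063, 0.058]
ft_force: [0.1, -0.4, -2.0]
width: 13.0
```

```bash
python3 - <<'E'
from h import *
go(667.9,253.3,23.5,4.3)
E
```

```text
t 21.65 pos [666.5 248.7 109.4] yaw 4.4 w 13.0 F [ 0.1 -0.4 -2. ] q [ 0.34  0.67  1.49 -0.01  0.98  0.27]
d [  1.4   4.6 -85.9] dp [ 0.018  0.058 -1.073] turn [ 0.0018  0.001  -0.0007]
```

Emit:
jog_arm --steps '[{"dp":[0.02,0.05,-0.2],"turn":[0,0,0],"claw":0},{"dp":[0.02,0.05,-0.5],"turn":[0,0,0],"claw":0},{"dp":[0.02,0.05,-0.8],"turn":[0,0,0],"claw":0},{"dp":[0.02,0.05,-1],"turn":[0,0,0],"claw":0},{"dp":[0.02,0.05,-1],"turn":[0,0,0],"claw":0},{"dp":[0.02,0.05,-1],"turn":[0,0,0],"claw":0}]'

```text
t: 22.15
ee_pos: [667.0, 251.7, 28.1]
orientation: [-1.577, -0.061, 0.06]
ft_force: [0.9, 0.1, -1.5]
width: 13.0
```

```bash
python3 - <<'E'
from h import *
go(667.9,253.3,23.5,4.3)
E
```

```text
t 22.15 pos [667.  251.7  28.1] yaw 4.4 w 13.0 F [ 0.9  0.1 -1.5] q [ 0.35  0.78  1.5  -0.01  0.86  0.28]
d [ 0.9  1.6 -4.6] dp [ 0.011  0.02  -0.057] turn [ 0.0021  0.0002 -0.0006]
```

Emit:
jog_arm --steps '[{"dp":[0.01,0.02,-0.057],"turn":[0,0,0],"claw":0},{"dp":[0.01,0.02,-0.057],"turn":[0,0,0],"claw":0},{"dp":[0.01,0.02,-0.057],"turn":[0,0,0],"claw":0},{"dp":[0.01,0.02,-0.057],"turn":[0,0,0],"claw":0.4},{"dp":[0.01,0.02,-0.057],"turn":[0,0,0],"claw":0.4},{"dp":[0.01,0.02,-0.057],"turn":[0,0,0],"claw":0.4},{"dp":[0.01,0.02,-0.057],"turn":[0,0,0],"claw":0.4},{"dp":[0.01,0.02,0.3],"turn":[0,0,0],"claw":0.4},{"dp":[0.01,0.02,0.8],"turn":[0,0,0],"claw":0.4},{"dp":[0.01,0.02,1],"turn":[0,0,0],"claw":0.8},{"dp":[0.01,0.02,1],"turn":[0,0,0],"claw":0.8}]'

```text
t: 23.07
ee_pos: [671.0, 254.4, 113.7]
orientation: [-1.574, -0.067, 0.054]
ft_force: [1.5, 0.1, 0.7]
width: 44.9
```

```bash
python3 - <<'E'
from h import *
go(454,340,120,60)
s=snap('side','s9')
cv2.imwrite('pics/s9c.png',cv2.resize(s['img'][200:380,120:320,::-1],None,fx=3.3,fy=3.3,interpolation=cv2.INTER_CUBIC))
E
```

```text
t 23.07 pos [671.  254.4 113.7] yaw 4.4 w 44.9 F [1.5 0.1 0.7] q [ 0.35  0.67  1.47 -0.01  0.99  0.28]
d [-217.    85.6    6.3] dp [-2.713  1.069  0.079] turn [-3.000e-04  3.100e-03  3.089e-01]
```

View pics/s9c.png

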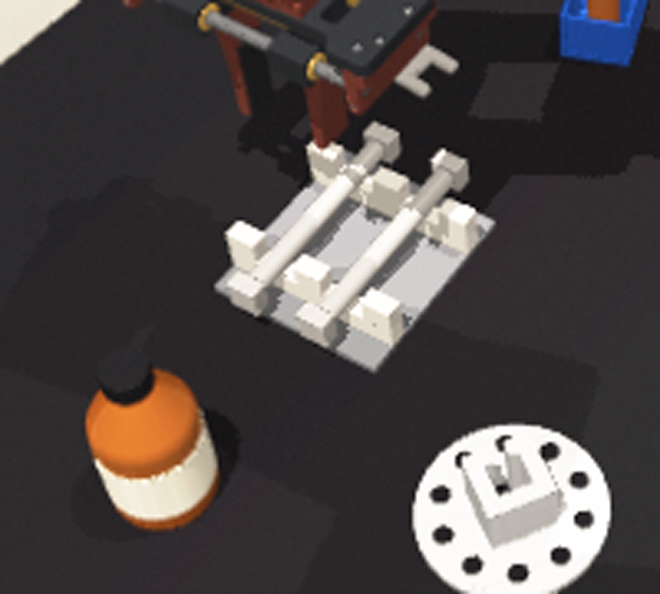

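Both columns lie in the grooves. Now the carousel.

Emit:
jog_arm --steps '[{"dp":[-0.45,0.15,0.05],"turn":[0,0,0.04],"claw":1},{"dp":[-0.95,0.35,0.05],"turn":[0,0,0.08],"claw":1},{"dp":[-0.95,0.35,0.05],"turn":[0,0,0.11],"claw":1},{"dp":[-0.95,0.35,0.05],"turn":[0,0,0.11],"claw":1}]'

```text
t: 23.45
ee_pos: [590.5, 282.1, 113.4]
orientation: [-1.55, -0.338, 0.334]
ft_force: [0.1, 0.6, 0.6]
width: 75.6
```

Emit:
jog_arm --steps '[{"dp":[-0.45,0.15,0.05],"turn":[0,0,0.04],"claw":1},{"dp":[-0.95,0.35,0.05],"turn":[0,0,0.08],"claw":1},{"dp":[-0.95,0.35,0.05],"turn":[0,0,0.11],"claw":1},{"dp":[-0.95,0.35,0.05],"turn":[0,0,0.11],"claw":1}]'

```text
t: 23.78
ee_pos: [513.2, 310.3, 116.5]
orientation: [-1.489, -0.608, 0.606]
ft_force: [0.5, -0.0, 0.5]
width: 88.0
```

```bash
python3 - <<'E'
from h import *
go(454,340,120,60)
E
```

```text
t 23.78 pos [513.2 310.3 116.5] yaw 44.5 w 88.0 F [ 0.5 -0.   0.5] q [ 0.53  0.52  1.76 -0.01  0.86 -0.25]
d [-59.2  29.7   3.5] dp [-0.74   0.371  0.043] turn [0.0011 0.0012 0.0864]
```

Emit:
jog_arm --steps '[{"dp":[-0.4,0.2,0.05],"turn":[0,0,0.04],"claw":1},{"dp":[-0.74,0.37,0.05],"turn":[0.001,0.001,0.086],"claw":1},{"dp":[-0.74,0.37,0.05],"turn":[0.001,0.001,0.086],"claw":1},{"dp":[-0.74,0.37,0.05],"turn":[0.001,0.001,0.086],"claw":1},{"dp":[-0.74,0.37,0.05],"turn":[0.001,0.001,0.086],"claw":1},{"dp":[-0.74,0.37,0.05],"turn":[0.001,0.001,0.086],"claw":1},{"dp":[-0.74,0.37,0.05],"turn":[0.001,0.001,0.086],"claw":1}]'

```text
t: 24.37
ee_pos: [455.4, 339.5, 120.4]
orientation: [-1.415, -0.813, 0.811]
ft_force: [0.1, 0.7, 0.1]
width: 87.8
```

```bash
python3 - <<'E'
from h import *
d=snap('wrist','w10')
go(454,340,120,60)
wrect(d,454,340,40,38,50)
W=cloud(d).reshape(-1,3)
P=W[(np.hypot(W[:,0]-454,W[:,1]-340)<65)&(W[:,2]>5)&(W[:,2]<12)]
print(cv2.minEnclosingCircle(P[:,:2].astype(np.float32)))
E
```

```text
t 24.42 pos [455.1 339.5 120.4] yaw 59.8 w 87.8 F [-0.6  0.4 -0.3] q [ 0.62  0.48  1.83 -0.    0.84 -0.42]
d [-1.1  0.5 -0.4] dp [-0.014  0.007 -0.004] turn [0.0001 0.0003 0.0013]
2598 ((454.68060302734375, 340.3042907714844), (40.13188171386719, 40.28386688232422), 59.394287109375) 62.71147549665273 46.220044795157804
((454.5551452636719, 340.19561767578125), 55.00400924682617)
```

View pics/w10.png

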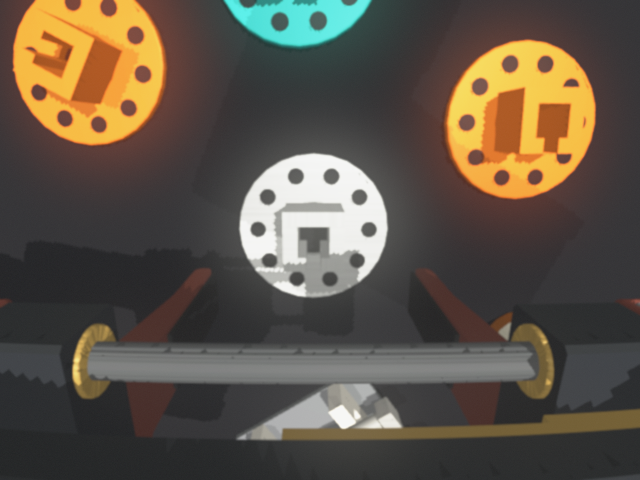

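The white carousel is centred at (313,225). Fit: hub 40.1 x 40.3, 59.4°, disc centre (454.6,340.2), slot towards the image bottom (yaw -30.6°). Descending.

Emit:
jog_arm --steps '[{"dp":[-0.006,0.01,-0.4],"turn":[0,0,-0.002],"claw":0.8},{"dp":[-0.006,0.01,-0.8],"turn":[0,0,-0.002],"claw":0.8},{"dp":[-0.006,0.01,-1],"turn":[0,0,-0.002],"claw":0.75},{"dp":[-0.006,0.01,-1],"turn":[0,0,-0.002],"claw":0.75},{"dp":[-0.006,0.01,-1],"turn":[0,0,-0.002],"claw":0.75}]'

```text
t: 24.83
ee_pos: [454.7, 339.7, 39.7]
orientation: [-1.417, -0.805, 0.807]
ft_force: [-0.7, 0.2, 0.3]
width: 65.9
```

```bash
python3 - <<'E'
from h import *
go(454.6,340.2,14,59.4)
E
```

```text
t 24.83 pos [454.7 339.7  39.7] yaw 59.3 w 65.9 F [-0.7  0.2  0.3] q [ 0.62  0.61  1.85 -0.    0.68 -0.41]
d [ -0.1   0.5 -25.7] dp [-0.001  0.006 -0.322] turn [ 0.0004 -0.0002  0.0005]
```

Emit:
jog_arm --steps '[{"dp":[0,0.005,-0.2],"turn":[0,0,0],"claw":0.75},{"dp":[0,0.005,-0.32],"turn":[0,0,0],"claw":0.75},{"dp":[0,0.005,-0.32],"turn":[0,0,0],"claw":0.75},{"dp":[0,0.005,-0.32],"turn":[0,0,0],"claw":0.75},{"dp":[0,0.005,-0.32],"turn":[0,0,0],"claw":0.2},{"dp":[0,0.005,-0.32],"turn":[0,0,0],"claw":0.2},{"dp":[0,0.005,-0.32],"turn":[0,0,0],"claw":0.2},{"dp":[0,0.005,-0.32],"turn":[0,0,0],"claw":0.2},{"dp":[0,0.005,-0.32],"turn":[0,0,0],"claw":0.2},{"dp":[0,0.005,-0.32],"turn":[0,0,0],"claw":0.2},{"dp":[0,0.005,-0.32],"turn":[0,0,0],"claw":0.2},{"dp":[0,0.005,-0.32],"turn":[0,0,0],"claw":0.2}]'

```text
t: 25.83
ee_pos: [454.9, 340.3, 14.6]
orientation: [-1.417, -0.806, 0.807]
ft_force: [-1.0, -0.3, 4.9]
width: 39.9
```

```bash
python3 - <<'E'
from h import *
go(639.5,-242,140,73.5)
go(639.5,-242,140,-106.5)
E
```

```text
t 25.83 pos [454.9 340.3  14.6] yaw 59.3 w 39.9 F [-1.  -0.3  4.9] q [ 0.62  0.65  1.85 -0.    0.64 -0.41]
d [ 184.6 -582.3  125.4] dp [ 2.307 -7.279  1.567] turn [0.0003 0.     0.0788]
t 25.83 pos [454.9 340.3  14.6] yaw 59.3 w 39.9 F [-1.  -0.3  4.9] q [ 0.62  0.65  1.85 -0.    0.64 -0.41]
d [ 184.6 -582.3  125.4] dp [ 2.307 -7.279  1.567] turn [ 0.000e+00 -4.000e-04 -9.212e-01]
```

Emit:
jog_arm --steps '[{"dp":[0,0,0.3],"turn":[0,0,0],"claw":0.2},{"dp":[0,0,0.7],"turn":[0,0,0],"claw":0.2},{"dp":[0,0,1],"turn":[0,0,0],"claw":0.2},{"dp":[0,-0.3,1],"turn":[0,0,0],"claw":0.2},{"dp":[0.1,-0.7,1],"turn":[0,0,0],"claw":0.2},{"dp":[0.2,-1,1],"turn":[0,0,0],"claw":0.2},{"dp":[0.2,-1,1],"turn":[0,0,0],"claw":0.2}]'

```text
t: 26.42
ee_pos: [470.9, 256.8, 94.3]
orientation: [-1.418, -0.803, 0.807]
ft_force: [-0.6, -0.0, -2.6]
width: 39.2
```

Emit:
jog_arm --steps '[{"dp":[0.1,-0.4,0.3],"turn":[0,0,0.01],"claw":0.2},{"dp":[0.2,-0.8,0.6],"turn":[0,0,0.02],"claw":0.2},{"dp":[0.2,-1,0.6],"turn":[0,0,0.02],"claw":0.2},{"dp":[0.2,-1,0.6],"turn":[0,0,0.02],"claw":0.2}]'

```text
t: 26.75
ee_pos: [487.5, 174.7, 143.2]
orientation: [-1.4, -0.85, 0.852]
ft_force: [-0.1, -0.3, -3.1]
width: 40.1
```

Emit:
jog_arm --steps '[{"dp":[0.1,-0.4,0],"turn":[0,0,0.01],"claw":0.2},{"dp":[0.2,-0.8,0],"turn":[0,0,0.02],"claw":0.2},{"dp":[0.2,-1,0],"turn":[0,0,0.02],"claw":0.2},{"dp":[0.2,-1,0],"turn":[0,0,0.02],"claw":0.2}]'

```text
t: 27.08
ee_pos: [503.0, 93.0, 142.5]
orientation: [-1.38, -0.894, 0.899]
ft_force: [0.1, -0.2, -2.3]
width: 39.9
```

Emit:
jog_arm --steps '[{"dp":[0.1,-0.4,0],"turn":[0,0,0.01],"claw":0.2},{"dp":[0.2,-0.8,0],"turn":[0,0,0.02],"claw":0.2},{"dp":[0.2,-1,0],"turn":[0,0,0.02],"claw":0.2},{"dp":[0.2,-1,0],"turn":[0,0,0.02],"claw":0.2}]'

```text
t: 27.42
ee_pos: [519.1, 11.9, 141.8]
orientation: [-1.359, -0.94, 0.946]
ft_force: [-0.6, -0.1, -2.1]
width: 39.6
```

Emit:
jog_arm --steps '[{"dp":[0.1,-0.4,0],"turn":[0,0,0.01],"claw":0.2},{"dp":[0.4,-0.8,0],"turn":[0,0,0.02],"claw":0.2},{"dp":[0.5,-1,0],"turn":[0,0,0.02],"claw":0.2},{"dp":[0.5,-1,0],"turn":[0,0,0.02],"claw":0.2}]'

```text
t: 27.75
ee_pos: [561.3, -69.0, 141.5]
orientation: [-1.338, -0.987, 0.991]
ft_force: [-0.5, 0.5, -2.3]
width: 39.8
```

```bash
python3 - <<'E'
from h import *
go(639.5,-242,140,73.5)
E
```

```text
t 27.75 pos [561.3 -69.  141.5] yaw 73.1 w 39.8 F [-0.5  0.5 -2.3] q [-0.14  0.44  1.82 -0.01  0.88 -1.41]
d [  78.2 -173.    -1.5] dp [ 0.977 -2.163 -0.019] turn [ 0.0012 -0.0001  0.0025]
```

Emit:
jog_arm --steps '[{"dp":[0.4,-0.4,0],"turn":[0,0,0.002],"claw":0.2},{"dp":[0.75,-0.83,0],"turn":[0,0,0.002],"claw":0.2},{"dp":[0.75,-0.83,0],"turn":[0,0,0.002],"claw":0.2},{"dp":[0.75,-0.83,0],"turn":[0,0,0.002],"claw":0.2}]'

```text
t: 28.08
ee_pos: [622.9, -135.1, 140.8]
orientation: [-1.336, -0.991, 0.994]
ft_force: [-0.0, -0.5, -3.0]
width: 40.0
```

Emit:
jog_arm --steps '[{"dp":[0.4,-0.4,0],"turn":[0,0,0],"claw":0.2},{"dp":[0.75,-0.83,0],"turn":[0,0,0],"claw":0.2},{"dp":[0.75,-0.83,0],"turn":[0,0,0],"claw":0.2},{"dp":[0.75,-0.83,0],"turn":[0,0,0],"claw":0.2}]'

```text
t: 28.42
ee_pos: [683.4, -200.8, 140.0]
orientation: [-1.336, -0.99, 0.994]
ft_force: [-0.7, 0.6, -2.2]
width: 40.0
```

Emit:
jog_arm --steps '[{"dp":[0.4,-0.4,0],"turn":[0,0,0],"claw":0.2},{"dp":[0.7,-0.83,0],"turn":[0,0,0],"claw":0.2},{"dp":[0.7,-0.83,0],"turn":[0,0,0],"claw":0.2},{"dp":[0.7,-0.83,0],"turn":[0,0,0],"claw":0.2},{"dp":[0.7,-0.83,0],"turn":[0,0,0],"claw":0.2},{"dp":[0.7,-0.83,0],"turn":[0,0,0],"claw":0.2}]'

```text
t: 28.92
ee_pos: [738.1, -264.4, 139.4]
orientation: [-1.332, -0.99, 0.995]
ft_force: [-0.2, 0.4, -2.3]
width: 39.7
```

```bash
python3 - <<'E'
from h import *
d=snap('wrist','w11')
go(639.5,-242,140,73.5)
wrect(d,640,-242,85,25,46)
wrect(d,640,-242,20,56,80)
E
```

```text
t 28.97 pos [ 738.3 -264.7  139.7] yaw 73.4 w 40.0 F [-0.3  0.1 -2.9] q [-0.36  0.74  1.27 -0.    1.13 -1.64]
d [-98.8  22.7   0.3] dp [-1.235  0.284  0.004] turn [ 0.0006 -0.0007  0.0008]
26733 ((639.767578125, -242.39389038085938), (110.48947143554688, 112.10220336914062), 72.82279968261719) 77.3358579572918 45.16513538892684
510 ((642.1072387695312, -242.67538452148438), (19.659828186035156, 17.13074493408203), 14.367616653442383) 161.24236176847316 70.59046199919607
```

View pics/w11.png

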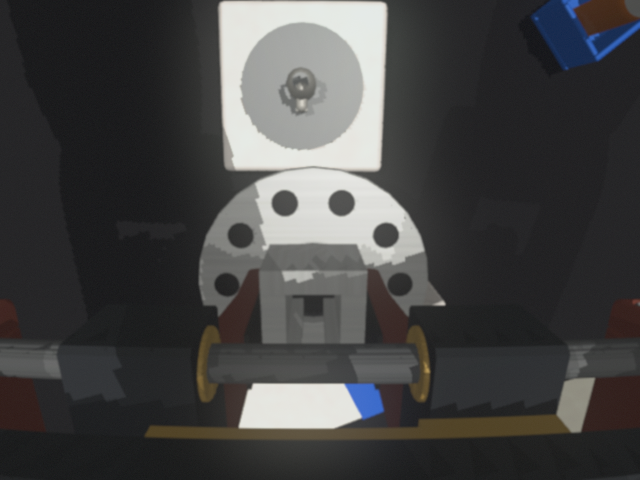

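Drive at (303,85) with its key towards the image bottom. The held carousel's slot also points to image bottom. Refining both from this picture.

```bash
python3 - <<'E'
from h import *
d=np.load('w11.npy',allow_pickle=True).item();W=cloud(d);im=d['img'].astype(float)
# drive top square via image contour, ray-plane
T=c2w(d)
def ray(uv,z):
    p=cv2.undistortPoints(np.array(uv,float).reshape(-1,1,2),K(d),np.array(d['dist_coeffs']))[:,0]
    D=np.c_[p,np.ones(len(p))]@T[:3,:3].T; o=T[:3,3]
    return o+D*((z-o[2])/D[:,2])[:,None]
r=np.hypot(W[...,0]-639.8,W[...,1]+242.4)
for a,b in ((20,38),(45,52)):
    m=(r>a)&(r<b)&(W[...,2]>25); print('z',a,np.median(W[...,2][m]),np.median(im[m],0))
g=im.mean(2)
m=((r<46)&(r>0)&(g<205)&(W[...,2]>30)).astype(np.uint8)
n,l,s,c=cv2.connectedComponentsWithStats(m); k=1+np.argmax(s[1:,4])
cn=max(cv2.findContours((l==k).astype(np.uint8),0,cv2.CHAIN_APPROX_NONE)[0],key=len)[:,0]
X=ray(cn,39)[:,:2]
c0=np.array([639.8,-242.4])
for _ in range(5):
    A=np.c_[2*X,np.ones(len(X))]; s_=np.linalg.lstsq(A,(X**2).sum(1),rcond=None)[0]; R0=np.sqrt(s_[2]+s_[:2]@s_[:2])
    e=abs(np.hypot(*(X-s_[:2]).T)-R0); X=X[e<max(1.0,np.percentile(e,85))]
print('disc',s_[:2],R0,len(X),e.max())
P=W[(r<85)&(W[...,2]>33)&(W[...,2]<46)]; print('housing',cv2.minAreaRect(P[:,:2].astype(np.float32)))
# hub of held carousel
o=d['obs'];p=o['ee_pos']; ht=p[2]-14.6+44
rh=np.hypot(W[...,0]-p[0],W[...,1]-p[1])
P=W[(rh<34)&(abs(W[...,2]-ht)<4)]; print('hub',len(P),ht,np.median(P[:,2]),cv2.minAreaRect(P[:,:2].astype(np.float32)),p)
Q=W[(rh<58)&(abs(W[...,2]-(ht-36))<4)]; 
c,rr=cv2.minEnclosingCircle(Q[:,:2].astype(np.float32)); print('carousel disc',c,rr,len(Q),np.median(Q[:,2]))
crop=d['img'][0:345,190:450,::-1]; cv2.imwrite('pics/w11c.png',cv2.resize(crop,None,fx=1.7,fy=1.7,interpolation=cv2.INTER_CUBIC))
big=cv2.resize(d['img'][50:125,260:345,::-1],None,fx=7,fy=7,interpolation=cv2.INTER_CUBIC);cv2.imwrite('pics/w11d.png',big)
E
```

```text
z 20 38.91054704214034 [166. 167. 165.]
z 45 35.052581727482874 [230. 231. 226.]
disc [ 641.04425612 -243.05331355] 39.707566457865795 354 0.9934722690386479
housing ((640.8375854492188, -242.8192596435547), (108.78852081298828, 108.8381118774414), 72.91967010498047)
hub 5962 168.76111651179974 168.58799914714263 ((733.6995239257812, -262.81195068359375), (59.10194778442383, 31.76806640625), 73.39179229736328) [ 738.05799202 -264.44438356  139.36111651]
carousel disc (736.873046875, -263.8003845214844) 54.677337646484375 19590 132.74021902484836
```

View pics/w11d.png

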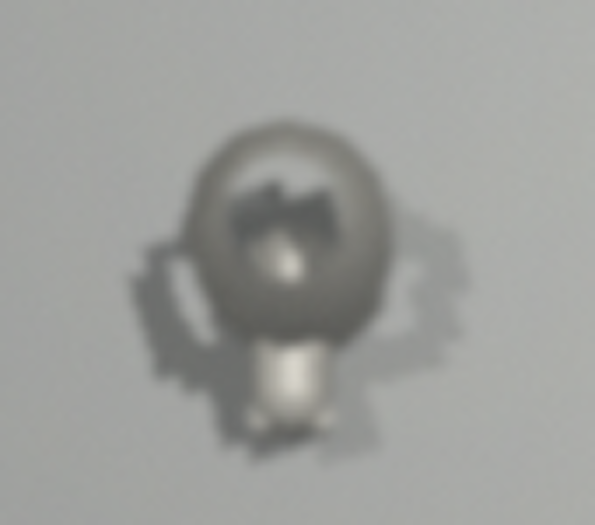

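```bash
python3 - <<'E'
from h import *
from scipy.optimize import least_squares
d=np.load('w11.npy',allow_pickle=True).item();W=cloud(d);o=d['obs'];p=o['ee_pos'];M=R.from_rotvec(o['orientation']).as_matrix()
Tl=(W-p)@M   # tool coords
m=((np.hypot(Tl[...,0],Tl[...,2])<60)&(abs(Tl[...,1]-(14.6-8))<5)).astype(np.uint8)
n,l,s,c=cv2.connectedComponentsWithStats(m);k=1+np.argmax(s[1:,4])
cn=max(cv2.findContours((l==k).astype(np.uint8),0,cv2.CHAIN_APPROX_NONE)[0],key=len)[:,0]
Tc=c2w(d)
q=cv2.undistortPoints(cn.astype(float).reshape(-1,1,2),K(d),np.array(d['dist_coeffs']))[:,0]
H=d['hand_eye'];D=np.c_[q,np.ones(len(q))]@H[:3,:3].T;O=H[:3,3]
X=(O+D*((14.6-8-O[1])/D[:,1])[:,None])[:,[0,2]]
X=X[(np.hypot(*X.T)>51)]
for fix in (1,0):
    f=lambda v:np.hypot(X[:,0]-v[0],X[:,1]-v[1])-(55 if fix else v[2])
    s=least_squares(f,[0,0,55],loss='soft_l1',f_scale=.3); print(s.x,len(X),abs(s.fun).mean())
# hub top extents in tool x
P=Tl[(abs(Tl[...,0])<26)&(abs(Tl[...,2])<26)&(abs(Tl[...,1]-(14.6-44))<3)]
for z in range(-24,26,4):
    q=P[abs(P[:,2]-z)<2]
    if len(q)>5: print(z,len(q),np.percentile(q[:,0],[1,99]).round(1))
print('z ext',np.percentile(P[:,2],[.5,99.5]))
E
```

```text
[ 0.25409427 -0.2800691  55.        ] 384 0.5547933057739126
[ 0.26677663  1.03379629 53.90449416] 384 0.1667427688258857
-12 51 [-16.5  19.7]
-8 447 [-19.7  20.1]
-4 475 [-19.7  20.1]
0 517 [-19.7  20. ]
4 510 [-19.6  20.1]
8 557 [-20.9  21.6]
12 1097 [-25.3  25.3]
16 1077 [-19.3  19.6]
20 832 [-19.3  19.5]
z ext [-10.24345233  20.31248349]
```

View pics/w11c.png

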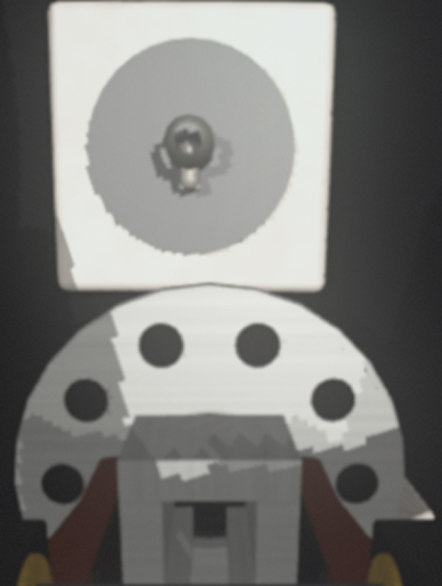

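Drive measured at (641.0,-243.0), yaw -17.1°. The held carousel is concentric with the TCP to about 0.3 mm. Moving over the spindle.

Emit:
jog_arm --steps '[{"dp":[-0.4,0.1,0],"turn":[0,0,-0.003],"claw":0.2},{"dp":[-0.8,0.2,0],"turn":[0,0,-0.003],"claw":0.2},{"dp":[-1,0.26,0],"turn":[0,0,-0.003],"claw":0.2},{"dp":[-1,0.26,0],"turn":[0,0,-0.003],"claw":0.2},{"dp":[-1,0.26,0],"turn":[0,0,-0.003],"claw":0.2}]'

```text
t: 29.38
ee_pos: [657.7, -242.8, 140.5]
orientation: [-1.336, -0.984, 0.988]
ft_force: [0.8, -0.3, -2.9]
width: 39.6
```

```bash
python3 - <<'E'
from h import *
go(640.9,-243.2,92,72.9)
E
```

```text
t 29.38 pos [ 657.7 -242.8  140.5] yaw 72.9 w 39.6 F [ 0.8 -0.3 -2.9] q [-0.37  0.62  1.5  -0.    1.02 -1.64]
d [-16.8  -0.4 -48.5] dp [-0.211 -0.005 -0.606] turn [ 0.0006 -0.0006  0.0003]
```

Emit:
jog_arm --steps '[{"dp":[-0.21,-0.005,0],"turn":[0,0,0],"claw":0.2},{"dp":[-0.21,-0.005,-0.2],"turn":[0,0,0],"claw":0.2},{"dp":[-0.21,-0.005,-0.5],"turn":[0.0006,-0.0006,0],"claw":0.2},{"dp":[-0.21,-0.005,-0.6],"turn":[0.0006,-0.0006,0],"claw":0.2},{"dp":[-0.21,-0.005,-0.6],"turn":[0.0006,-0.0006,0],"claw":0.2},{"dp":[-0.21,-0.005,-0.6],"turn":[0.0006,-0.0006,0],"claw":0.2}]'

```text
t: 29.88
ee_pos: [641.5, -243.0, 92.4]
orientation: [-1.336, -0.986, 0.986]
ft_force: [0.3, -0.2, -2.0]
width: 40.0
```

```bash
python3 - <<'E'
from h import *
go(640.9,-243.2,72,72.9)
s=snap('side','s12');t=snap('top','t12')
cv2.imwrite('pics/s12c.png',cv2.resize(s['img'][80:200,280:440,::-1],None,fx=4.5,fy=4.5,interpolation=cv2.INTER_CUBIC))
go(640.9,-243.2,72,72.9)
E
```

```text
t 29.88 pos [ 641.5 -243.    92.4] yaw 72.9 w 40.0 F [ 0.3 -0.2 -2. ] q [-0.38  0.66  1.56  0.    0.92 -1.65]
d [ -0.6  -0.2 -20.4] dp [-0.008 -0.003 -0.255] turn [-0.0001 -0.0001  0.0002]
t 29.98 pos [ 642.2 -243.4   93.7] yaw 72.9 w 39.8 F [ 0.1 -1.4 -2.4] q [-0.38  0.66  1.56  0.    0.92 -1.65]
d [ -1.3   0.2 -21.7] dp [-0.016  0.002 -0.271] turn [0.0002 0.0006 0.0002]
```

View pics/s12c.png

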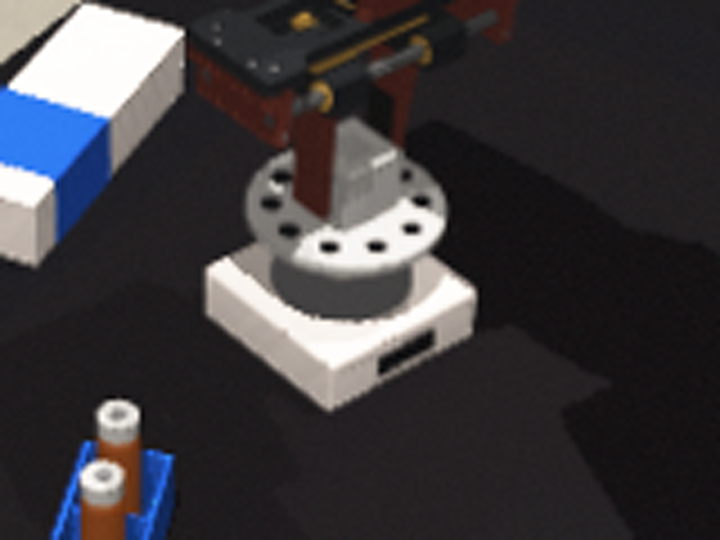

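The carousel hovers centred over the spindle. Lowering it past the taper while watching the force.

Emit:
jog_arm --steps '[{"dp":[-0.01,0,-0.08],"turn":[0,0,0],"claw":0.2},{"dp":[-0.01,0,-0.16],"turn":[0,0,0],"claw":0.2},{"dp":[-0.01,0,-0.24],"turn":[0,0,0],"claw":0.2},{"dp":[-0.01,0,-0.26],"turn":[0,0,0],"claw":0.2},{"dp":[-0.01,0,-0.26],"turn":[0,0,0],"claw":0.2},{"dp":[-0.01,0,-0.26],"turn":[0,0,0],"claw":0.2}]'

```text
t: 30.48
ee_pos: [641.2, -243.4, 72.5]
orientation: [-1.337, -0.987, 0.986]
ft_force: [0.7, 0.1, -1.8]
width: 39.7
```

```bash
python3 - <<'E'
from h import *
go(640.9,-243.2,54,72.9)
E
```

```text
t 30.48 pos [ 641.2 -243.4   72.5] yaw 72.9 w 39.7 F [ 0.7  0.1 -1.8] q [-0.38  0.69  1.56  0.    0.89 -1.65]
d [ -0.3   0.2 -18.5] dp [-0.004  0.002 -0.232] turn [0.0002 0.0004 0.0002]
```

No contact force, so the spindle is in the bore. Now past the key.

Emit:
jog_arm --steps '[{"dp":[-0.004,0.002,-0.06],"turn":[0,0,0],"claw":0.2},{"dp":[-0.004,0.002,-0.12],"turn":[0,0,0],"claw":0.2},{"dp":[-0.004,0.002,-0.16],"turn":[0,0,0],"claw":0.2},{"dp":[-0.004,0.002,-0.16],"turn":[0,0,0],"claw":0.2}]'

```text
t: 30.82
ee_pos: [640.3, -242.9, 58.7]
orientation: [-1.336, -0.986, 0.986]
ft_force: [-0.2, 0.8, -2.2]
width: 40.1
```

```bash
python3 - <<'E'
from h import *
go(640.9,-243.2,54,72.9)
E
```

```text
t 30.82 pos [ 640.3 -242.9   58.7] yaw 72.9 w 40.1 F [-0.2  0.8 -2.2] q [-0.38  0.71  1.57  0.    0.87 -1.65]
d [ 0.6 -0.3 -4.7] dp [ 0.008 -0.003 -0.059] turn [-0.     -0.      0.0002]
```

Emit:
jog_arm --steps '[{"dp":[0.005,0,-0.03],"turn":[0,0,0],"claw":0.2},{"dp":[0.005,0,-0.058],"turn":[0,0,0],"claw":0.2},{"dp":[0.005,0,-0.058],"turn":[0,0,0],"claw":0.2},{"dp":[0.005,0,-0.058],"turn":[0,0,0],"claw":0.2}]'

```text
t: 31.15
ee_pos: [640.7, -242.9, 54.0]
orientation: [-1.336, -0.986, 0.986]
ft_force: [0.5, -0.6, -2.1]
width: 39.7
```

```bash
python3 - <<'E'
from h import *
go(640.9,-243.2,53.6,72.9)
E
```

```text
t 31.15 pos [ 640.7 -242.9   54. ] yaw 72.9 w 39.7 F [ 0.5 -0.6 -2.1] q [-0.38  0.71  1.57  0.    0.86 -1.65]
d [ 0.2 -0.3 -0.4] dp [ 0.003 -0.003 -0.004] turn [-0.     -0.0001  0.0002]
```

Emit:
jog_arm --steps '[{"dp":[0,0,0],"turn":[0,0,0],"claw":0.75},{"dp":[0,0,0],"turn":[0,0,0],"claw":0.75},{"dp":[0,0,0],"turn":[0,0,0],"claw":0.75},{"dp":[0,0,0],"turn":[0,0,0],"claw":0.75},{"dp":[0,0,0],"turn":[0,0,0],"claw":0.75},{"dp":[0,0,0.3],"turn":[0,0,0],"claw":0.75},{"dp":[0,0,0.7],"turn":[0,0,0],"claw":0.75},{"dp":[0,0,1],"turn":[0,0,0],"claw":0.75},{"dp":[0,0,1],"turn":[0,0,0],"claw":0.75}]'

```text
t: 31.9
ee_pos: [643.8, -244.2, 139.7]
orientation: [-1.343, -0.991, 0.983]
ft_force: [0.6, 0.3, 1.3]
width: 65.7
```

Emit:
jog_arm --steps '[{"dp":[0.3,0,0.3],"turn":[0,0,0],"claw":0.75},{"dp":[0.7,-0.1,0.5],"turn":[0,0,0],"claw":0.75},{"dp":[1,-0.2,0.5],"turn":[0,0,0],"claw":0.75},{"dp":[1,-0.2,0.5],"turn":[0,0,0],"claw":0.75},{"dp":[1,-0.2,0.5],"turn":[0,0,0],"claw":0.75},{"dp":[1,-0.2,0.5],"turn":[0,0,0],"claw":0.75}]'

```text
t: 32.4
ee_pos: [722.6, -259.8, 178.2]
orientation: [-1.341, -0.989, 0.984]
ft_force: [0.1, -0.2, -0.8]
width: 65.9
```

```bash
python3 - <<'E'
from h import *
go(735,-265,140,72.9)
d=snap('wrist','w13');s=snap('side','s13')
W=cloud(d);r=np.hypot(W[...,0]-641,W[...,1]+243)
print('disc z',np.median(W[...,2][(r>30)&(r<53)]),'hub top',np.median(W[...,2][(r>13)&(r<18)]))
wrect(d,641,-243,40,78,90)
P=W[(r<62)&(abs(W[...,2]-47)<4)];print(cv2.minEnclosingCircle(P[:,:2].astype(np.float32)))
E
```

```text
t 32.4 pos [ 722.6 -259.8  178.2] yaw 72.9 w 65.9 F [ 0.1 -0.2 -0.8] q [-0.36  0.68  1.3  -0.    1.16 -1.63]
d [ 12.4  -5.2 -38.2] dp [ 0.155 -0.065 -0.477] turn [0.0007 0.0017 0.0002]
disc z 47.014555633034036 hub top 82.765215211211
2696 ((640.7048950195312, -242.7650909423828), (39.644561767578125, 39.6547737121582), 73.34081268310547) 72.24325086000304 85.2184653972848
((640.3489990234375, -242.5815887451172), 55.297569274902344)
```

View pics/w13.png

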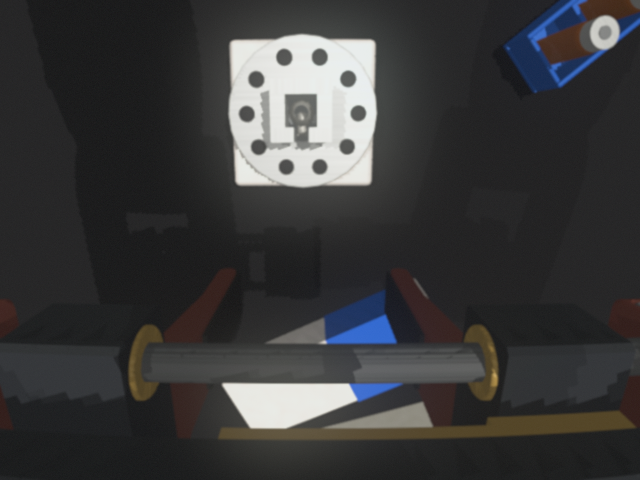

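View pics/s13.png

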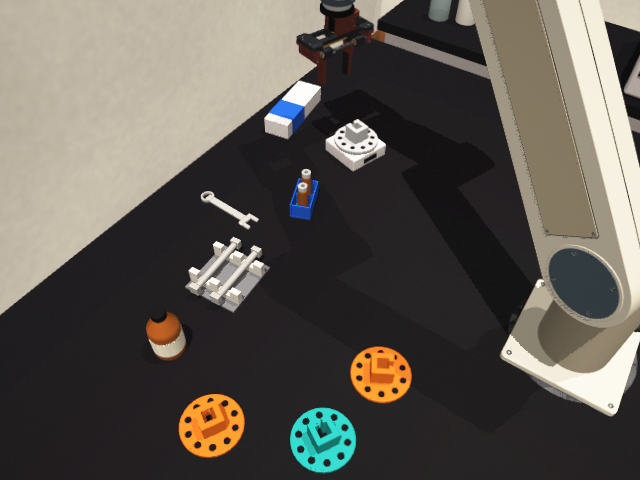

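The carousel is seated: disc top at 47.0 mm and hub top at 82.8 mm, against nominal 47 and 83. A last check of the column heights and the bystanders before handing in.

```bash
python3 - <<'E'
from h import *
d=np.load('s13.npy',allow_pickle=True).item();W=cloud(d)
a=np.radians(4.3);ex=np.array([np.cos(a),np.sin(a)]);ey=np.array([-np.sin(a),np.cos(a)])
L=W[...,:2]-[643,251.4]; x=L@ex;y=L@ey
for g in (-25,25):
    for lo,hi in ((-73,-64),(-30,30),(64,73)):
        m=(abs(x-g)<14)&(y>lo)&(y<hi)&(W[...,2]>20)
        print(g,lo,m.sum(),'ztop',np.percentile(W[...,2][m],95).round(1),'x',np.median(x[m]).round(1))
s0=np.load('side0.npy',allow_pickle=True).item();D=np.abs(s0['img'].astype(int)-d['img']).max(2)
for n,(u,v,r) in {'bottle':(165,334,25),'wrench':(228,208,20)}.items():
    A=s0['img'][v-r:v+r,u-r:u+r].mean(2)>90;B=d['img'][v-r:v+r,u-r:u+r].mean(2)>90; print(n,(A!=B).mean(),cv2.phaseCorrelate(A.astype(float),B.astype(float)))
print(ctrl.close_job())
E
```

```text
-25 -73 55 ztop 39.4 x -28.0
-25 -30 190 ztop 35.6 x -27.3
-25 64 56 ztop 38.8 x -28.9
25 -73 43 ztop 38.9 x 21.5
25 -30 182 ztop 35.3 x 22.7
25 64 43 ztop 38.7 x 22.2
bottle 0.0472 ((0.10441964952668314, -0.1630891731482471), 0.9139413278472779)
wrench 0.0075 ((0.03315607955037336, 0.07788430382933598), 1.04890460328916)
the job is handed in; nothing more can be done
None
```

I handed in the job after about 32 s of the 131 s, with everything in place. I worked in the order asked: vials, columns, carousel.

- **Vials:** both stand upright in the rack, one in each bay, seen in the side and wrist pictures.
- **Columns:** one lies level in each groove. Tube tops measured about 35 mm and nut tops about 39 mm, within 2 mm of the expected 34 and 37 mm. They measured 2–4 mm off the groove centre lines, within the groove's 8 mm of play each side.
- **Carousel:** it sits fully down on the drive, with the slot over the key. Its disc top is at 47.0 mm and its hub top at 82.8 mm, against 47 and 83 mm expected. It went past the spindle and the key without any contact force.
- **Bystanders:** the bottle and wrench shifted less than 0.2 pixel between the first and last side pictures, and I never went near the look-alikes.
- **Robot:** the gripper is open and holds nothing, raised well clear of the parts at a height of 178 mm.

No check failed. At the start, the top and side cameras disagreed by 2–4 mm, so I took the fine positions from the wrist camera.

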